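# Switch off the heel dryer and empty it

### The arm

A 6-joint arm with a two-finger parallel gripper is mounted at the origin on the work surface. World frame = base frame: x ahead of the robot, y to its left, z up, the work surface at z = 0. Lengths are in m, angles in degrees, forces in N, time in s.
With the tool pointing down it reaches from about 0.375 to 0.9 m from the base axis. Payload 3.1 kg.
Tool frame: the origin (TCP) lies on the centre line of the jaws, within the pads' length; the fingertips stand 25 mm ahead of it and the grasp point (between the pads) lies 6 mm ahead of it; z points along the fingers, y is the line along which they close (so a half turn about z gives the same grasp; the last joint's range is limited). The gripper opens to 87 mm and grips with 3 to 60 N. Pads are 19 mm wide; open, the fingers measure 117 mm over their backs; the gripper's body (75 mm by 190 mm) begins 51 mm behind the grasp point.
Start: joints at [54.23, 30.224, 82.088, -0, 67.689, -10.227], TCP at [0.269, 0.564, 0.248] pointing down, gripper open.
Joint ranges: [-176.69, 176.69], [-43.24, 126.21], [12.49, 139.97], [-82, 262], [0, 151.66], [-163.58, 163.58]. Speed limits (degrees/s): [159.86, 159.86, 180, 180, 180, 180].

### API

Orientations are given as a 3x3 rotation matrix whose columns are the frame's x, y, z axes.
In Python, from rig import read_state, capture, camera_params, hand_in gives the robot as it stands.
- The arm moves only by the tool apply_moves, never from a script. Its argument "rows" is a list of rows, each an object of numbers: "x", "y", "z": the shift along the tool's x, y, z in mm; "rx", "ry", "rz": the turn, a rotation vector about the tool's x, y, z in units of 6 degrees (1.0 is 6 degrees); "claw": the closure in counts, from 0 (fully open) to 255 (shut). A call has 1 to 10 rows; each row is the pose to reach, as a shift and turn from the pose commanded when the call began, along the tool's axes at that moment; what a row does not reach only later rows make up. A row lasts 1/8 s, in which the tool goes at most 62.5 mm and 10.7 degrees, less where a joint would pass 70% of its speed; a pose out of reach is approached as far as the arm can. A call with a gripper value outside its range is refused whole. The fingers move at their own pace and stop on an object; the grip force is fixed at half the most. Time passes only in rows, so rows that repeat a pose let the fingers close. It gives the time, the measured TCP pose, the force, the opening and the grip force at its end, in the units of the state.
- read_state(): the state, without advancing time (a new reading comes with each control period).
- capture(name): name is "scene" or "top" or "wrist"; returns (picture, depth): 480x640x3 uint8, red, green, blue; 480x640 float32, m along the optical axis (not along the pixel's ray), 0 where there is no reading.
- camera_params(name): a dict with "fx", "fy", "cx", "cy" (pixels), "xyz" and "orientation" of the camera in the world. Camera axes: x right, y up, looking along -z (the intrinsics and any distortion apply to the point x, -y, -z); pixel columns grow to the right and rows downward; lengths in m; the calibration is good to about 2 mm. A picture is of the moment at which its call begins: read the wrist's pose just before it. camera_params takes no time and is no camera call; for the wrist camera it gives the pose at the moment of the call.
- hand_in(): hands the job in; it is judged then, once.
The state is a dict: "time_s": time; "joint_positions": joint angles; "qvel": joint speeds; "tau": joint torques, N m; "position": TCP position; "tcp_rot": TCP orientation; "force": force on the tool from outside, world axes, zero at the start; "moment": the same for the moment, N m; "opening": opening from 0.0 (shut) to 1.0 (fully open); "grasp_force": force on a finger pad.
Only numpy, scipy, OpenCV 4.12 (cv2) and the standard library are available. Lean on these libraries where they do the work, as an engineer would, in place of code of your own. Each camera call takes 0.05 s, during which the arm holds its last target. There are 200 camera calls.

### The job

Take the key from its wooden stand, put it in the cylinder knob of the switch box and turn it clockwise as far as it goes to switch the drying cabinet off, before touching any heel; then put the key back fully down in its stand. Lift every wooden heel there is out of the cabinet through its round port and stand them all upright on the floor of the wooden tray. Do not knock against the cabinet, and leave the hammer, the tin and the hand tool where they are.

Things in the scene. Friction and masses are not known exactly. Their poses are not given: they have to be found in the camera images.
- cabinet: Green drying cabinet, fixed; 290 (x) by 310 mm (y), origin at the centre of its underside, low front to -x. Its 4 mm roof panel slopes up towards +x at 0.436 rad from level: 97 mm high in front, 165 in the middle, 233 at the rear; outward normal (-0.423, 0, 0.906). It has four round ports, a fixed round pedestal (40 mm diameter) under each; two to four carry a heel. Rigid: take care not to push on it.
- port1 (a point): Centre of the near left (+y) round port (138 mm diameter) in the outer face of the panel of the cabinet; axes as the cabinet's.
- pedestal1 (a point): Centre of the top of the near left (+y) pedestal, under port 1, where heel 1 starts if it is there.
- port2 (a point): Centre of the near right (-y) round port (138 mm diameter) in the outer face of the panel of the cabinet; axes as the cabinet's.
- pedestal2 (a point): Centre of the top of the near right (-y) pedestal, under port 2, where heel 2 starts if it is there.
- port3 (a point): Centre of the far left (+y) round port (138 mm diameter) in the outer face of the panel of the cabinet; axes as the cabinet's.
- pedestal3 (a point): Centre of the top of the far left (+y) pedestal, under port 3, where heel 3 starts if it is there.
- port4 (a point): Centre of the far right (-y) round port (138 mm diameter) in the outer face of the panel of the cabinet; axes as the cabinet's.
- pedestal4 (a point): Centre of the top of the far right (-y) pedestal, under port 4, where heel 4 starts if it is there.
- heel1: Wooden block heel, upright on pedestal 1 at the start (or absent: None throughout). D-shaped block 50 mm tall, 70 g: 42 mm wide between its flat parallel sides (its own +y and -y), in x from -31.5 (rounded) to +21.5 mm; origin at the centre of the underside, z up. At the start turned up to 0.25 rad from the cabinet, its top about level with the port.
- heel2: Wooden block heel, upright on pedestal 2 at the start (or absent: None throughout). D-shaped block 50 mm tall, 70 g: 42 mm wide between its flat parallel sides (its own +y and -y), in x from -31.5 (rounded) to +21.5 mm; origin at the centre of the underside, z up. At the start turned up to 0.25 rad from the cabinet, its top about level with the port.
- heel3: Wooden block heel, upright on pedestal 3 at the start (or absent: None throughout). D-shaped block 50 mm tall, 70 g: 42 mm wide between its flat parallel sides (its own +y and -y), in x from -31.5 (rounded) to +21.5 mm; origin at the centre of the underside, z up. At the start turned up to 0.25 rad from the cabinet, its top about level with the port.
- heel4: Wooden block heel, upright on pedestal 4 at the start (or absent: None throughout). D-shaped block 50 mm tall, 70 g: 42 mm wide between its flat parallel sides (its own +y and -y), in x from -31.5 (rounded) to +21.5 mm; origin at the centre of the underside, z up. At the start turned up to 0.25 rad from the cabinet, its top about level with the port.
- switch (a joint): Turn of the key switch's cylinder knob: starts between 0 and 0.2 rad (on), grows as the key turns clockwise seen from above, stops at 1.4 rad (off). Friction about 0.04 N m, stays where it is left.
- switch_box: Grey switch box fixed to the bench, 90 by 90 by 50 mm, origin at the centre of its underside; the steel cylinder knob stands upright in the middle of its top. Box and stand have swapped places in some starts.
- keyway (a point): Middle of the mouth of the key slot in the top face of the cylinder knob (36 mm square head), 78.5 mm above the bench. The vertical slot is 17 mm along this point's x, 9 mm along its y, 26 mm deep, chamfered 2 mm, and turns with the knob.
- stand: Dark wooden key stand fixed to the bench, 70 by 60 by 40 mm, origin at the centre of its underside.
- stand_slot (a point): Middle of the mouth of the vertical slot in the top of the key stand, 40 mm above the bench; slot 17 mm along its x, 9 mm along its y, 36 mm deep.
- key: Key, 66 mm tall, 60 g, blade down in the stand at the start. Origin at the tip of the blade, z up. Blade 14 (x) by 6 mm (y), its last 6 mm narrowed to 10 by 4; above it a collar 30 by 18 mm, z = 22 to 26 mm, that comes to rest on a slot's mouth (tip 22 mm below it); then a flat black bow, 32 mm in x, 10 mm thick in y, z = 26 to 66 mm. Either way round fits.
- tray: Loose open wooden tray, 200 by 200 mm outside, 25 mm high, walls 6 mm, about 0.5 kg; origin at the centre of its underside, inner floor about 6 mm above it.
- hammer: Hammer lying on the bench, a bystander.
- tin: Metal tin, 60 mm diameter, 80 mm tall, a bystander.
- awl: Screwdriver-like hand tool lying on the bench, a bystander.
There are look-alikes about, which are no part of the job. Leave any green look-alike of the heel2 alone.

How it is judged:
By the outcome, as a careful person would: the job done as asked, in the order asked, and still so for the second after the job is handed in, with the robot touching nothing.
Of heel1, heel2, heel3, heel4 only 2 to 4 are there at a start; the rules pass over those that are not, and their reading is None.
At some moment in a run one of tray may be knocked a few centimetres aside while the robot is not near it.
It also fails if it takes over 210 s, if anything falls off the work surface, if the arm or the gripper's body presses on something with over 40 N, if the wrist force passes 120 N, or if a joint passes its speed limit or range.

## Working session

There is one attempt and no reset: what is moved stays moved. The work goes in short steps, Python scripts to look and compute and a tool call to move; the robot and the scene stay as the last step left them, time stands still between calls to the robot, and variables do not carry over. Pictures are saved under pics/ and viewed, at most 14 in all, crops included, and the job is handed in when it is done.

Besides the shell and the picture viewer there is one more tool, called after ">>>" as name(argument=value, ...) on one line, values as JSON. apply_moves: Moves the arm, as the interface text tells. Its arguments: {"type":"object","properties":{"rows":{"type":"array"}},"required":["rows"]}

```bash
ls; mkdir -p pics
cat > h.py <<'E'
import numpy as np, cv2
from rig import read_state, capture, camera_params, hand_in
def shot(n,f):
    p=camera_params(n); im,d=capture(n); cv2.imwrite(f'pics/{f}.png',im[:,:,::-1]); np.savez(f'pics/{f}.npz',d=d,im=im,**{k:np.array(v) for k,v in p.items() if k in('fx','fy','cx','cy','xyz','orientation')}); return im,d,p
def cloud(f):
    z=np.load(f'pics/{f}.npz'); d=z['d']; v,u=np.mgrid[:d.shape[0],:d.shape[1]]
    P=np.stack([(u-z['cx'])/z['fx']*d,-(v-z['cy'])/z['fy']*d,-d],-1)
    W=P@z['orientation'].T+z['xyz']; W[d==0]=np.nan; return W,z['im']
E
python3 - <<'E'
from h import *
print(read_state())
for n in('scene','top','wrist'): print({k:v for k,v in shot(n,n+'0')[2].items()})
E
```

```text
pics
{'time_s': 0.0, 'joint_positions': array([ 5.42308354e+01,  3.02785985e+01,  8.21554218e+01, -3.47469846e-04,
        6.76877048e+01, -1.02281674e+01]), 'qvel': array([-0.04056985,  0.03364763, -0.01892798, -0.0212555 , -0.00691374,
        0.01547211]), 'tau': array([ 2.59066073e-04, -4.40037024e+01, -1.76590776e+01,  6.32920861e-02,
        5.82050357e-02, -1.72877708e-04]), 'position': array([0.26906216, 0.56338375, 0.24658086]), 'tcp_rot': array([[-9.02277772e-01,  4.31153442e-01, -1.23726452e-03],
       [ 4.31155057e-01,  9.02276196e-01, -1.72705536e-03],
       [ 3.71728465e-04, -2.09173652e-03, -9.99997743e-01]]), 'force': array([-0.50357627, -0.197658  ,  0.10225829]), 'moment': array([-0.00040521,  0.05108584, -0.0231842 ]), 'grasp_force': 0.0, 'opening': 1.002307663242588}
{'fx': 449.42593146732145, 'fy': 449.42593146732145, 'cx': 314.17466922220495, 'cy': 239.0780736488368, 'xyz': array([ 1.23042559, -0.09351285,  0.70116696]), 'orientation': array([[ 2.09277178e-01, -6.15111175e-01,  7.60158737e-01],
       [ 9.77856196e-01,  1.31192046e-01, -1.63051854e-01],
       [ 5.68237359e-04,  7.77448962e-01,  6.28945775e-01]])}
{'fx': 554.3554210702856, 'fy': 554.3554210702856, 'cx': 322.5279297060969, 'cy': 245.60576806549378, 'xyz': array([0.28277808, 0.06350984, 1.43694932]), 'orientation': array([[ 0.00818169,  0.98261561, -0.18547134],
       [-0.99996018,  0.0087007 ,  0.00198458],
       [ 0.00356381,  0.18544771,  0.98264767]])}
{'fx': 353.27884371946806, 'fy': 353.27884371946806, 'cx': 321.7239477539404, 'cy': 240.0732623368776, 'xyz': array([0.19378441, 0.59955782, 0.38300563]), 'orientation': array([[ 0.43102658, -0.85944021, -0.27491565],
       [ 0.9023358 ,  0.40969315,  0.13394636],
       [-0.00248783, -0.30580067,  0.95209231]])}
```

View pics/top0.png

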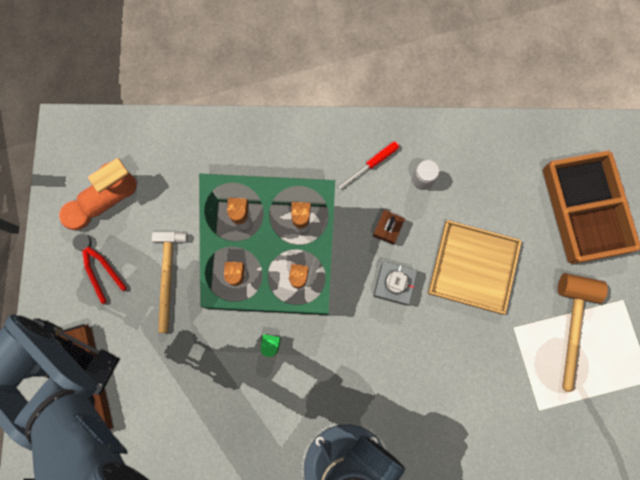

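View pics/scene0.png

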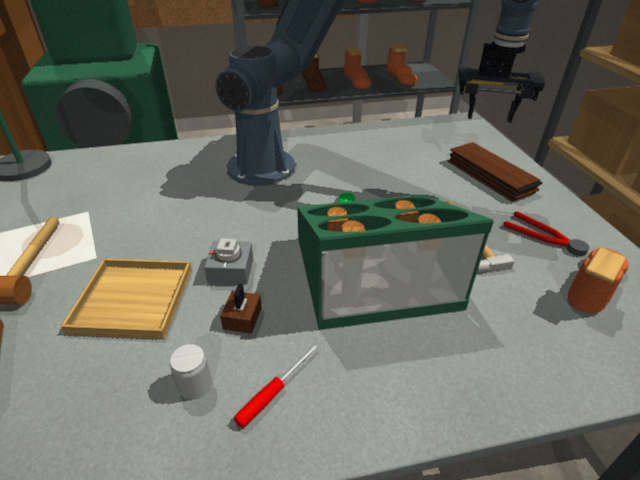

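Top view: all four ports hold heels (235,208; 300,213; 233,271; 298,275), the stand with key is at (388,226), the switch box at (398,282) and the tray at (475,267). The green decoy is at (270,345).

```bash
cat >> h.py <<'E'
def rect(W,u0,u1,v0,v1,zlo,zhi,extra=None):
    m=np.zeros(W.shape[:2],bool); m[v0:v1,u0:u1]=1
    with np.errstate(invalid='ignore'): m&=(W[...,2]>zlo)&(W[...,2]<zhi)
    if extra is not None: m&=extra
    P=W[m]; r=cv2.minAreaRect((P[:,:2]*1000).astype(np.float32))
    return len(P),np.round(r[0],1),np.round(r[1],1),round(r[2],1),np.round(np.median(P,0)*1000,1)
E
python3 - <<'E'
from h import *
W,im=cloud('top0')
print('bench',np.nanmedian(W[380:400,460:500,2]),W[150,200])
print('stand top',rect(W,368,410,205,248,.03,.046))
print('key',rect(W,368,410,205,248,.06,.1))
print('box top',rect(W,370,425,255,310,.04,.056))
print('knob',rect(W,370,425,255,310,.07,.095))
print('tray rim',rect(W,425,528,215,318,.018,.04))
print('tray all',rect(W,425,528,215,318,.003,.04))
print('cabinet',rect(W,190,345,165,320,.07,.26))
r=im.astype(int); org=(r[...,0]-r[...,2]>60)
for i,(u,v) in enumerate([(233,271),(298,275),(235,208),(300,213)]):
    m=org.copy(); 
    print(i,rect(W,u-20,u+20,v-20,v+20,.05,.3,m))
    # zpercentiles
    s=W[v-20:v+20,u-20:u+20,2][org[v-20:v+20,u-20:u+20]]; print(np.round(np.nanpercentile(s,[5,50,95]),3))
for n in[(410,455,150,200)]: print('tin',rect(W,*n,.06,.1))
print('awl',rect(W,335,405,138,192,.008,.04)); print('hammer',rect(W,145,195,225,340,.008,.05)); print('green',rect(W,255,285,330,360,.01,.1))
E
```

```text
bench -0.0005085137712755872 [ 0.81705185  0.39717387 -0.00257543]
stand top (551, array([ 600.6, -110.7]), array([59.8, 72.4]), 67.1, array([ 598.4, -108.8,   39.7]))
key (57, array([ 600.2, -110.5]), array([ 9.9, 31.2]), 67.7, array([ 598.4, -110.3,   82.6]))
box top (914, array([ 452.8, -124.4]), array([90.7, 91.2]), 75.0, array([ 448.1, -120.7,   49.3]))
knob (211, array([ 452.2, -124.5]), array([41.5, 45.2]), 60.5, array([ 452.5, -124. ,   77.3]))
tray rim (811, array([ 500.1, -334.4]), array([202.3, 202. ]), 74.8, array([ 496.8, -342.4,   23.8]))
tray all (5718, array([ 504.9, -342.6]), array([270.3, 277.7]), 0.4, array([ 499.9, -338.1,    6.7]))
cabinet (10409, array([525. , 195.7]), array([311.6, 294.5]), 87.7, array([539.4, 198.1, 160.9]))
0 (381, array([463.3, 275. ]), array([42.4, 52.1]), 89.4, array([464.5, 274.3, 125. ]))
[0.117 0.125 0.129]
1 (367, array([458.6, 120. ]), array([41.8, 53.4]), 81.4, array([459.1, 119. , 125.1]))
[0.119 0.125 0.13 ]
2 (392, array([604.4, 262.4]), array([42. , 53.2]), 86.8, array([605.4, 261.5, 188.6]))
[0.182 0.189 0.193]
3 (386, array([595.6, 114. ]), array([52.7, 42. ]), 0.5, array([596.5, 113.9, 188.5]))
[0.18  0.188 0.193]
tin (426, array([ 736.3, -205.8]), array([55.4, 56.6]), 29.2, array([ 735.3, -205. ,   78.8]))
awl (434, array([775.3, -63.8]), array([133.4, 172. ]), 3.5, array([792.2, -89.9,  20.6]))
hammer (1272, array([457.7, 455.5]), array([287.1, 125.4]), 4.6, array([479.6, 461.9,  22.3]))
green (359, array([296.8, 190. ]), array([42.4, 59.6]), 80.6, array([294.4, 189.9,  48.7]))
```

```bash
cat >> h.py <<'E'
from scipy.spatial.transform import Rotation as R
def Rdown(yaw):  # yaw (deg) of tool y
    a=np.radians(yaw); y=np.array([np.cos(a),np.sin(a),0]); z=np.array([0,0,-1.]); return np.column_stack([np.cross(y,z),y,z])
def go(*wps):
    "waypoints (x,y,z mm, yaw): print rows relative to the present pose"
    s=read_state(); p=s['position']*1000; T=s['tcp_rot']
    print('t',round(s['time_s'],1),'tcp',p.round(1),'yawy',round(float(np.degrees(np.arctan2(T[1,1],T[0,1]))),1),'q6',s['joint_positions'][5].round(0),'open',round(s['opening']*87,1),'gf',round(float(s['grasp_force']),1),'F',s['force'].round(1))
    for x,y,z,yaw in wps:
        d=T.T@(np.array([x,y,z])-p); w=R.from_matrix(T.T@Rdown(yaw)).as_rotvec(degrees=True)/6
        print('  ',dict(zip(['x','y','z','rx','ry','rz'],[round(float(v),2) for v in (*d,*w)])))
E
python3 - <<'E'
from h import *
go((300,500,380,67.5),(530,-115,380,67.5),(530,-115,260,67.5))
E
```

```text
t 0.1 tcp [269.1 563.5 246.7] yawy 64.5 q6 -10.0 open 86.7 gf 0.0 F [-0.4  0.4  0. ]
   {'x': -55.17, 'y': -44.2, 'z': -133.19, 'rx': -0.02, 'ry': -0.0, 'rz': -0.51}
   {'x': -527.85, 'y': -499.94, 'z': -132.54, 'rx': -0.02, 'ry': -0.0, 'rz': -0.51}
   {'x': -527.89, 'y': -499.73, 'z': -12.54, 'rx': -0.02, 'ry': -0.0, 'rz': -0.51}
```

>>> apply_moves(rows=[{"x": -20, "y": -15, "z": -60}, {"x": -55, "y": -44, "z": -133, "rz": -0.5}, {"x": -55, "y": -44, "z": -133, "rz": -0.5}, {"x": -95, "y": -83, "z": -133, "rz": -0.5}, {"x": -140, "y": -126, "z": -133, "rz": -0.5}, {"x": -185, "y": -170, "z": -133, "rz": -0.5}, {"x": -230, "y": -213, "z": -133, "rz": -0.5}, {"x": -275, "y": -256, "z": -133, "rz": -0.5}, {"x": -320, "y": -300, "z": -133, "rz": -0.5}, {"x": -365, "y": -343, "z": -133, "rz": -0.5}])

```text
validation failed for argument at $.ro...
```

```bash
python3 -c "
from h import *
go((530,-115,380,67.5),(530,-115,260,67.5))"
```

```text
t 0.1 tcp [269.1 563.5 246.7] yawy 64.5 q6 -10.0 open 86.7 gf 0.0 F [-0.4  0.4  0. ]
   {'x': -527.85, 'y': -499.94, 'z': -132.54, 'rx': -0.02, 'ry': -0.0, 'rz': -0.51}
   {'x': -527.89, 'y': -499.73, 'z': -12.54, 'rx': -0.02, 'ry': -0.0, 'rz': -0.51}
```

>>> apply_moves(rows=[{"x": -20, "y": -15, "z": -60, "rx": 0, "ry": 0, "rz": 0, "claw": 0}, {"x": -55, "y": -44, "z": -133, "rx": 0, "ry": 0, "rz": -0.5, "claw": 0}, {"x": -55, "y": -44, "z": -133, "rx": 0, "ry": 0, "rz": -0.5, "claw": 0}, {"x": -95, "y": -83, "z": -133, "rx": 0, "ry": 0, "rz": -0.5, "claw": 0}, {"x": -140, "y": -126, "z": -133, "rx": 0, "ry": 0, "rz": -0.5, "claw": 0}, {"x": -185, "y": -170, "z": -133, "rx": 0, "ry": 0, "rz": -0.5, "claw": 0}, {"x": -230, "y": -213, "z": -133, "rx": 0, "ry": 0, "rz": -0.5, "claw": 0}, {"x": -275, "y": -256, "z": -133, "rx": 0, "ry": 0, "rz": -0.5, "claw": 0}, {"x": -320, "y": -300, "z": -133, "rx": 0, "ry": 0, "rz": -0.5, "claw": 0}, {"x": -365, "y": -343, "z": -133, "rx": 0, "ry": 0, "rz": -0.5, "claw": 0}])

```text
time_s: 1.4
position: [0.451, 0.0953, 0.3805]
tcp_rot: [[-0.924, 0.383, 0.0], [0.383, 0.924, 0.0], [-0.0, 0.0, -1.0]]
force: [1.3, 1.1, -0.0]
opening: 0.999
grasp_force: 0.0
```

```bash
python3 -c "
from h import *
go((530,-115,380,67.5),(530,-115,260,67.5))"
```

```text
t 1.4 tcp [451.   95.3 380.5] yawy 67.5 q6 -69.0 open 86.9 gf 0.0 F [ 1.3  1.1 -0. ]
   {'x': -153.58, 'y': -163.99, 'z': 0.52, 'rx': 0.0, 'ry': 0.0, 'rz': -0.01}
   {'x': -153.56, 'y': -164.03, 'z': 120.52, 'rx': 0.0, 'ry': 0.0, 'rz': -0.01}
```

>>> apply_moves(rows=[{"x": -38, "y": -41, "z": 0, "rx": 0, "ry": 0, "rz": 0, "claw": 0}, {"x": -76, "y": -82, "z": 0, "rx": 0, "ry": 0, "rz": 0, "claw": 0}, {"x": -115, "y": -123, "z": 0, "rx": 0, "ry": 0, "rz": 0, "claw": 0}, {"x": -153, "y": -164, "z": 0, "rx": 0, "ry": 0, "rz": 0, "claw": 0}, {"x": -153, "y": -164, "z": 60, "rx": 0, "ry": 0, "rz": 0, "claw": 0}, {"x": -153, "y": -164, "z": 120, "rx": 0, "ry": 0, "rz": 0, "claw": 0}, {"x": -153, "y": -164, "z": 120, "rx": 0, "ry": 0, "rz": 0, "claw": 0}, {"x": -153, "y": -164, "z": 120, "rx": 0, "ry": 0, "rz": 0, "claw": 0}])

```text
time_s: 2.4
position: [0.5305, -0.1133, 0.2623]
tcp_rot: [[-0.924, 0.383, 0.003], [0.383, 0.924, -0.001], [-0.003, -0.0, -1.0]]
force: [0.9, -0.1, 1.7]
opening: 1.0
grasp_force: 0.0
```

```bash
python3 -c "
from h import *
go()
shot('wrist','w1')
W,im=cloud('w1')
m=(W[...,2]>.03)&(W[...,2]<.1)
v,u=np.nonzero(m); print(u.min(),u.max(),v.min(),v.max())
"
```

```text
t 2.4 tcp [ 530.5 -113.3  262.3] yawy 67.5 q6 -91.0 open 87.0 gf 0.0 F [ 0.9 -0.1  1.7]
226 634 0 413
```

View pics/w1.png

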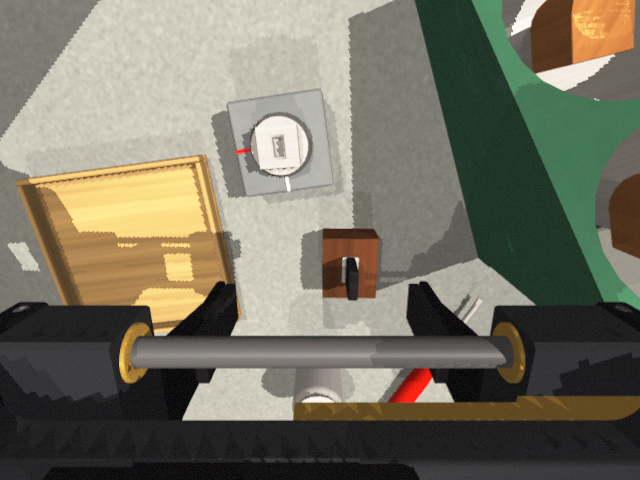

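Wrist view: slot in the square knob head at (279,147), the key's bow at (351,278) in the stand slot; the long axes are both nearly vertical in the image.

```bash
cat >> h.py <<'E'
def onplane(z,uv,h):
    uv=np.asarray(uv,float).reshape(-1,2); r=np.c_[(uv[:,0]-z['cx'])/z['fx'],-(uv[:,1]-z['cy'])/z['fy'],-np.ones(len(uv))]@z['orientation'].T
    return (z['xyz']+r*((h-z['xyz'][2])/r[:,2])[:,None])*1000
E
python3 - <<'E'
from h import *
z=np.load('pics/w1.npz'); W,im=cloud('w1')
g=im.astype(int).sum(2)//3
print('headmedz',np.nanmedian(W[152:160,270:290,2]))
print(g[128:166:2,264:296:2])
for n,b,lo,hi in [('knob head',(240,320,110,185),.072,.09),('box',(220,340,85,200),.042,.056),('stand',(315,385,222,305),.034,.045),('key',(330,370,240,303),.07,.1)]: print(n,rect(W,*b,lo,hi))
c=cv2.resize(im[105:190,235:325,::-1],None,fx=6,fy=6,interpolation=cv2.INTER_CUBIC); d=cv2.resize(im[220:310,310:390,::-1],(480,510))
c=cv2.resize(c,(540,510)); cv2.imwrite('pics/c1.png',c)
E
```

```text
headmedz 0.0767317116623076
[[244 244 243 245 244 244 245 244 243 243 243 243 242 241 242 240]
 [243 243 242 242 241 240 240 240 239 239 238 239 238 239 239 239]
 [240 240 239 238 239 240 241 240 238 241 243 240 240 239 240 240]
 [241 239 239 234 237 230 229 227 213 210 237 239 240 240 240 240]
 [242 241 241 227 217 206 195 179 168 165 230 238 239 239 238 238]
 [240 239 241 232 151 185 164 124 124 147 224 242 241 241 241 240]
 [243 242 241 235 181 220 230 157 124 151 210 239 240 238 239 240]
 [239 239 239 233 188 210 144 163 152 160 198 240 239 240 240 240]
 [241 241 242 236 208 192 210 150 148 154 184 242 243 242 242 241]
 [243 242 242 239 227 183 231 179 146 147 169 242 242 242 243 242]
 [242 241 241 240 233 171 183 161 144 147 162 237 240 240 240 240]
 [240 239 239 238 234 162 208 138 144 147 161 236 239 239 239 240]
 [240 240 240 241 234 161 212 153 146 145 175 234 241 241 240 241]
 [241 239 239 240 235 169 205 205 144 145 178 230 237 238 238 238]
 [238 238 238 239 233 186 167 186 171 164 186 227 239 239 239 238]
 [240 240 239 238 235 233 227 221 214 207 203 226 237 236 237 237]
 [236 237 237 237 237 239 238 237 238 239 238 239 239 240 239 239]
 [239 240 239 240 238 240 240 240 241 239 239 239 238 238 238 239]
 [239 240 239 239 238 238 238 238 239 239 240 240 241 240 241 242]]
knob head (1561, array([ 454.6, -124.6]), array([36.3, 36. ]), 71.8, array([ 454.1, -124.5,   77.7]))
box (6373, array([ 454.6, -124.7]), array([90.2, 90.2]), 75.5, array([ 449.4, -119.3,   49.3]))
stand (2829, array([ 603.1, -111.1]), array([60.2, 71.3]), 66.6, array([ 597.4, -108.2,   39.4]))
key (366, array([ 602.5, -110.9]), array([10.1, 32. ]), 67.2, array([ 599.7, -110.5,   82.8]))
```

View pics/c1.png

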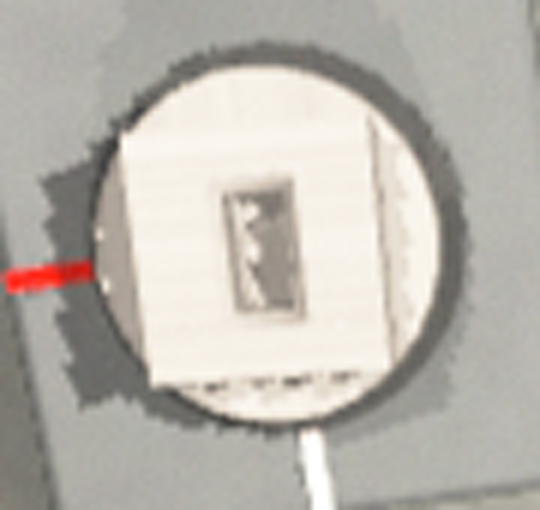

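```bash
python3 -c "
from h import *
go((601.5,-110.8,140,67.2),(601.5,-110.8,74,67.2))"
```

```text
t 2.5 tcp [ 531.1 -113.5  263.2] yawy 67.5 q6 -91.0 open 87.0 gf 0.0 F [-0.3 -0.6 -0.3]
   {'x': -63.41, 'y': 29.46, 'z': 123.49, 'rx': -0.0, 'ry': 0.05, 'rz': 0.05}
   {'x': -63.06, 'y': 29.47, 'z': 189.49, 'rx': -0.0, 'ry': 0.05, 'rz': 0.05}
```

>>> apply_moves(rows=[{"x": -32, "y": 15, "z": 45, "rx": 0, "ry": 0, "rz": 0.05, "claw": 150}, {"x": -63.5, "y": 29.5, "z": 80, "rx": 0, "ry": 0, "rz": 0.05, "claw": 150}, {"x": -63.5, "y": 29.5, "z": 120, "rx": 0, "ry": 0, "rz": 0.05, "claw": 150}, {"x": -63.5, "y": 29.5, "z": 150, "rx": 0, "ry": 0, "rz": 0.05, "claw": 150}, {"x": -63.5, "y": 29.5, "z": 150, "rx": 0, "ry": 0, "rz": 0.05, "claw": 150}, {"x": -63.5, "y": 29.5, "z": 150, "rx": 0, "ry": 0, "rz": 0.05, "claw": 150}, {"x": -63.5, "y": 29.5, "z": 150, "rx": 0, "ry": 0, "rz": 0.05, "claw": 150}])

```text
time_s: 3.32
position: [0.6008, -0.1105, 0.1131]
tcp_rot: [[-0.922, 0.388, 0.005], [0.388, 0.922, -0.002], [-0.005, 0.0, -1.0]]
force: [-0.1, 0.4, -0.0]
opening: 0.421
grasp_force: 0.0
```

```bash
python3 -c "
from h import *
go((601.5,-110.8,74,67.2))"
```

```text
t 3.3 tcp [ 600.8 -110.5  113.1] yawy 67.2 q6 -88.0 open 36.6 gf 0.0 F [-0.1  0.4 -0. ]
   {'x': -0.55, 'y': 0.02, 'z': 39.09, 'rx': 0.0, 'ry': 0.05, 'rz': -0.01}
```

>>> apply_moves(rows=[{"x": -0.5, "y": 0, "z": 20, "rx": 0, "ry": 0.05, "rz": 0, "claw": 150}, {"x": -0.5, "y": 0, "z": 39, "rx": 0, "ry": 0.05, "rz": 0, "claw": 150}, {"x": -0.5, "y": 0, "z": 39, "rx": 0, "ry": 0.05, "rz": 0, "claw": 150}, {"x": -0.5, "y": 0, "z": 39, "rx": 0, "ry": 0.05, "rz": 0, "claw": 255}, {"x": -0.5, "y": 0, "z": 39, "rx": 0, "ry": 0.05, "rz": 0, "claw": 255}, {"x": -0.5, "y": 0, "z": 39, "rx": 0, "ry": 0.05, "rz": 0, "claw": 255}, {"x": -0.5, "y": 0, "z": 39, "rx": 0, "ry": 0.05, "rz": 0, "claw": 255}, {"x": -0.5, "y": 0, "z": 39, "rx": 0, "ry": 0.05, "rz": 0, "claw": 255}])

```text
time_s: 4.32
position: [0.6, -0.1103, 0.072]
tcp_rot: [[-0.922, 0.388, -0.004], [0.388, 0.922, 0.002], [0.004, 0.0, -1.0]]
force: [0.3, -0.1, 1.3]
opening: 0.115
grasp_force: 30.0
```

```bash
python3 -c "
from h import *
go((601.5,-110.8,74,67.2))"
```

```text
t 4.3 tcp [ 600.  -110.3   72. ] yawy 67.2 q6 -88.0 open 10.0 gf 30.0 F [ 0.3 -0.1  1.3]
   {'x': -1.6, 'y': 0.09, 'z': -2.02, 'rx': 0.0, 'ry': -0.04, 'rz': -0.01}
```

>>> apply_moves(rows=[{"x": 0, "y": 0, "z": -20, "rx": 0, "ry": 0, "rz": 0, "claw": 255}, {"x": 0, "y": 0, "z": -50, "rx": 0, "ry": 0, "rz": 0, "claw": 255}, {"x": 0, "y": 0, "z": -90, "rx": 0, "ry": -0.04, "rz": 0, "claw": 255}, {"x": 0, "y": 0, "z": -90, "rx": 0, "ry": -0.04, "rz": 0, "claw": 255}])

```text
time_s: 4.82
position: [0.6022, -0.1111, 0.1648]
tcp_rot: [[-0.922, 0.388, 0.006], [0.388, 0.922, -0.002], [-0.006, 0.0, -1.0]]
force: [0.3, -1.3, -1.1]
opening: 0.112
grasp_force: 30.0
```

```bash
python3 -c "
from h import *
go((452,-124.2,162,71.8))"
```

```text
t 4.8 tcp [ 602.2 -111.1  164.8] yawy 67.2 q6 -88.0 open 9.7 gf 30.0 F [ 0.3 -1.3 -1.1]
   {'x': 133.33, 'y': -70.34, 'z': 1.93, 'rx': -0.0, 'ry': 0.06, 'rz': -0.77}
```

>>> apply_moves(rows=[{"x": 40, "y": -20, "z": 0, "rx": 0, "ry": 0, "rz": -0.3, "claw": 255}, {"x": 80, "y": -42, "z": 0, "rx": 0, "ry": 0, "rz": -0.5, "claw": 255}, {"x": 115, "y": -60, "z": 0, "rx": 0, "ry": 0, "rz": -0.77, "claw": 255}, {"x": 133.3, "y": -70.3, "z": 0, "rx": 0, "ry": 0, "rz": -0.77, "claw": 255}, {"x": 133.3, "y": -70.3, "z": 0, "rx": 0, "ry": 0, "rz": -0.77, "claw": 255}, {"x": 133.3, "y": -70.3, "z": 10, "rx": 0, "ry": 0, "rz": -0.77, "claw": 255}, {"x": 133.3, "y": -70.3, "z": 15, "rx": 0, "ry": 0, "rz": -0.77, "claw": 255}, {"x": 133.3, "y": -70.3, "z": 15, "rx": 0, "ry": 0, "rz": -0.77, "claw": 255}, {"x": 133.3, "y": -70.3, "z": 15, "rx": 0, "ry": 0, "rz": -0.77, "claw": 255}])

```text
time_s: 5.95
position: [0.4503, -0.1234, 0.1465]
tcp_rot: [[-0.95, 0.312, -0.001], [0.312, 0.95, 0.0], [0.001, 0.0, -1.0]]
force: [-0.2, -0.5, -0.1]
opening: 0.115
grasp_force: 30.0
```

Run:
```python
from h import *
go((452,-124.2,110.5,71.8))
shot('wrist','w2'); shot('top','t2')
W,im=cloud('w2')
go((452,-124.2,110.5,71.8))
c=cv2.resize(im[60:340,200:440,::-1],None,fx=2,fy=2); cv2.imwrite('pics/c2.png',c)
Wt,_=cloud('t2'); print(rect(Wt,425,528,215,318,.018,.04))
```

```text
t 6.0 tcp [ 450.3 -123.4  146.5] yawy 71.8 q6 -101.0 open 10.0 gf 30.0 F [-0.2 -0.5 -0.1]
   {'x': -1.89, 'y': -0.27, 'z': 35.98, 'rx': 0.0, 'ry': -0.01, 'rz': 0.0}
t 6.0 tcp [ 450.2 -123.4  146.8] yawy 71.8 q6 -101.0 open 9.3 gf 30.0 F [-0.2 -0.3 -0.5]
   {'x': -1.94, 'y': -0.2, 'z': 36.26, 'rx': 0.0, 'ry': -0.01, 'rz': -0.0}
(621, array([ 500.1, -334.5]), array([201.3, 201.8]), 74.9, array([ 525.6, -380.9,   24. ]))
```

View pics/c2.png

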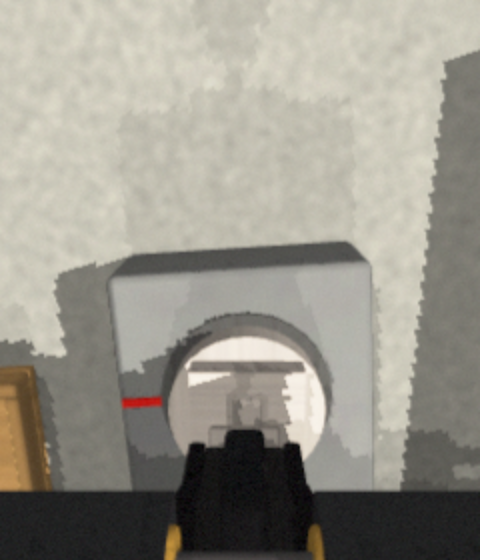

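>>> apply_moves(rows=[{"x": -1.9, "y": -0.2, "z": 5, "rx": 0, "ry": 0, "rz": 0, "claw": 255}, {"x": -1.9, "y": -0.2, "z": 10, "rx": 0, "ry": 0, "rz": 0, "claw": 255}, {"x": -1.9, "y": -0.2, "z": 10, "rx": 0, "ry": 0, "rz": 0, "claw": 255}, {"x": -1.9, "y": -0.2, "z": 10, "rx": 0, "ry": 0, "rz": 0, "claw": 255}])

```text
time_s: 6.55
position: [0.4516, -0.1242, 0.1366]
tcp_rot: [[-0.95, 0.313, -0.001], [0.313, 0.95, 0.001], [0.001, 0.0, -1.0]]
force: [1.0, -0.1, -0.4]
opening: 0.114
grasp_force: 30.0
```

```bash
python3 -c "
from h import *
go((452,-124.2,110.5,71.8))"
```

```text
t 6.5 tcp [ 451.6 -124.2  136.6] yawy 71.8 q6 -101.0 open 9.9 gf 30.0 F [ 1.  -0.1 -0.4]
   {'x': -0.4, 'y': 0.1, 'z': 26.08, 'rx': 0.0, 'ry': -0.01, 'rz': -0.0}
```

>>> apply_moves(rows=[{"x": -0.4, "y": 0, "z": 5, "rx": 0, "ry": 0, "rz": 0, "claw": 255}, {"x": -0.4, "y": 0, "z": 9, "rx": 0, "ry": 0, "rz": 0, "claw": 255}, {"x": -0.4, "y": 0, "z": 12, "rx": 0, "ry": 0, "rz": 0, "claw": 255}, {"x": -0.4, "y": 0, "z": 12, "rx": 0, "ry": 0, "rz": 0, "claw": 255}])

```text
time_s: 7.05
position: [0.4519, -0.1242, 0.1244]
tcp_rot: [[-0.95, 0.313, -0.002], [0.313, 0.95, 0.001], [0.002, 0.0, -1.0]]
force: [-0.3, 0.0, 0.5]
opening: 0.114
grasp_force: 30.0
```

```bash
python3 -c "
from h import *
go((452,-124.2,110.5,71.8))"
```

```text
t 7.0 tcp [ 451.9 -124.2  124.4] yawy 71.8 q6 -101.0 open 9.9 gf 30.0 F [-0.3  0.   0.5]
   {'x': -0.15, 'y': 0.06, 'z': 13.86, 'rx': 0.0, 'ry': -0.02, 'rz': -0.0}
```

>>> apply_moves(rows=[{"x": 0, "y": 0, "z": 6, "rx": 0, "ry": 0, "rz": 0, "claw": 255}, {"x": 0, "y": 0, "z": 11, "rx": 0, "ry": 0, "rz": 0, "claw": 255}, {"x": 0, "y": 0, "z": 13, "rx": 0, "ry": 0, "rz": 0, "claw": 255}, {"x": 0, "y": 0, "z": 13, "rx": 0, "ry": 0, "rz": 0, "claw": 255}])

```text
time_s: 7.55
position: [0.4519, -0.1243, 0.1115]
tcp_rot: [[-0.95, 0.313, -0.001], [0.313, 0.95, 0.001], [0.002, 0.0, -1.0]]
force: [-0.5, -0.4, -1.6]
opening: 0.11
grasp_force: 30.0
```

```bash
python3 -c "
from h import *
go((452,-124.2,110.5,71.8))"
```

```text
t 7.5 tcp [ 451.9 -124.3  111.5] yawy 71.8 q6 -101.0 open 9.5 gf 30.0 F [-0.5 -0.4 -1.6]
   {'x': -0.06, 'y': 0.08, 'z': 0.95, 'rx': 0.0, 'ry': -0.02, 'rz': -0.0}
```

>>> apply_moves(rows=[{"x": 0, "y": 0, "z": 0, "rx": 0, "ry": 0, "rz": 1.2, "claw": 255}, {"x": 0, "y": 0, "z": 0, "rx": 0, "ry": 0, "rz": 2.4, "claw": 255}, {"x": 0, "y": 0, "z": 0, "rx": 0, "ry": 0, "rz": 3.6, "claw": 255}, {"x": 0, "y": 0, "z": 0, "rx": 0, "ry": 0, "rz": 4.8, "claw": 255}, {"x": 0, "y": 0, "z": 0, "rx": 0, "ry": 0, "rz": 6, "claw": 255}, {"x": 0, "y": 0, "z": 0, "rx": 0, "ry": 0, "rz": 7.2, "claw": 255}, {"x": 0, "y": 0, "z": 0, "rx": 0, "ry": 0, "rz": 8.4, "claw": 255}, {"x": 0, "y": 0, "z": 0, "rx": 0, "ry": 0, "rz": 9.5, "claw": 255}, {"x": 0, "y": 0, "z": 0, "rx": 0, "ry": 0, "rz": 9.5, "claw": 255}])

```text
time_s: 8.68
position: [0.453, -0.1232, 0.1117]
tcp_rot: [[-0.253, 0.967, 0.001], [0.967, 0.253, 0.002], [0.002, 0.002, -1.0]]
force: [3.9, 5.4, -2.1]
opening: 0.115
grasp_force: 30.0
```

```bash
python3 -c "
from h import *
go((452,-124.2,110.5,71.8-80)); print(read_state()['moment'].round(3))"
```

```text
t 8.7 tcp [ 453.  -123.2  111.7] yawy 14.7 q6 -44.0 open 10.0 gf 30.0 F [ 3.9  5.4 -2.1]
   {'x': -0.73, 'y': -1.22, 'z': 1.2, 'rx': 0.01, 'ry': -0.02, 'rz': 3.81}
[ 0.998 -0.738  0.04 ]
```

>>> apply_moves(rows=[{"x": 0.7, "y": 1, "z": 0, "rx": 0, "ry": 0, "rz": 1, "claw": 255}, {"x": 0.7, "y": 1, "z": 0, "rx": 0, "ry": 0, "rz": 2, "claw": 255}, {"x": 0.7, "y": 1, "z": 0, "rx": 0, "ry": 0, "rz": 3, "claw": 255}, {"x": 0.7, "y": 1, "z": 0, "rx": 0, "ry": 0, "rz": 3.8, "claw": 255}, {"x": 0.7, "y": 1, "z": 0, "rx": 0, "ry": 0, "rz": 3.8, "claw": 255}])

```text
time_s: 9.3
position: [0.4536, -0.123, 0.1118]
tcp_rot: [[0.139, 0.99, 0.001], [0.99, -0.139, 0.001], [0.001, 0.001, -1.0]]
force: [2.4, 3.3, -1.3]
opening: 0.113
grasp_force: 30.0
```

```bash
python3 -c "
from h import *
go((452,-124.2,110.5,71.8-80)); print(read_state()['moment'].round(3))"
```

```text
t 9.3 tcp [ 453.6 -123.   111.8] yawy -8.0 q6 -21.0 open 9.9 gf 30.0 F [ 2.4  3.3 -1.3]
   {'x': -1.42, 'y': -1.4, 'z': 1.27, 'rx': 0.01, 'ry': -0.01, 'rz': 0.03}
[ 0.663 -0.645  0.02 ]
```

>>> apply_moves(rows=[{"x": 0, "y": 0, "z": 0, "rx": 0, "ry": 0, "rz": 0.5, "claw": 255}, {"x": 0, "y": 0, "z": 0, "rx": 0, "ry": 0, "rz": 1, "claw": 255}, {"x": 0, "y": 0, "z": 0, "rx": 0, "ry": 0, "rz": 1, "claw": 255}])

```text
time_s: 9.68
position: [0.4537, -0.1231, 0.1118]
tcp_rot: [[0.242, 0.97, 0.001], [0.97, -0.242, 0.001], [0.001, 0.001, -1.0]]
force: [4.0, 3.5, -2.8]
opening: 0.113
grasp_force: 30.0
```

```bash
python3 -c "
from h import *
go((452,-124.2,110.5,71.8-90)); print(read_state()['moment'].round(3))"
```

```text
t 9.7 tcp [ 453.7 -123.1  111.8] yawy -14.0 q6 -15.0 open 9.8 gf 30.0 F [ 4.   3.5 -2.8]
   {'x': -1.52, 'y': -1.34, 'z': 1.26, 'rx': 0.01, 'ry': -0.01, 'rz': 0.7}
[ 0.69  -0.653  0.027]
```

>>> apply_moves(rows=[{"x": 0, "y": 0, "z": 0, "rx": 0, "ry": 0, "rz": 0.5, "claw": 255}, {"x": 0, "y": 0, "z": 0, "rx": 0, "ry": 0, "rz": 1, "claw": 255}, {"x": 0, "y": 0, "z": 0, "rx": 0, "ry": 0, "rz": 1, "claw": 255}])

```text
time_s: 10.05
position: [0.4537, -0.1231, 0.1118]
tcp_rot: [[0.342, 0.94, 0.001], [0.94, -0.342, 0.001], [0.001, 0.001, -1.0]]
force: [3.9, 3.0, -2.3]
opening: 0.111
grasp_force: 30.0
```

Run:
```python
from h import *
go((452,-124.2,110.5,71.8-90)); print(read_state()['moment'].round(3))
shot('wrist','w3'); W,im=cloud('w3'); print(rect(W,200,440,100,350,.072,.0795))
c=cv2.resize(im[60:340,200:440,::-1],None,fx=2,fy=2); cv2.imwrite('pics/c3.png',c)
```

```text
t 10.1 tcp [ 453.7 -123.1  111.8] yawy -20.0 q6 -9.0 open 9.7 gf 30.0 F [ 3.9  3.  -2.3]
   {'x': -1.62, 'y': -1.25, 'z': 1.27, 'rx': 0.01, 'ry': -0.01, 'rz': -0.3}
[ 0.609 -0.665  0.003]
(1426, array([ 454.2, -121.9]), array([32.3, 36.1]), 85.1, array([ 458.9, -110.1,   77.6]))
```

View pics/c3.png

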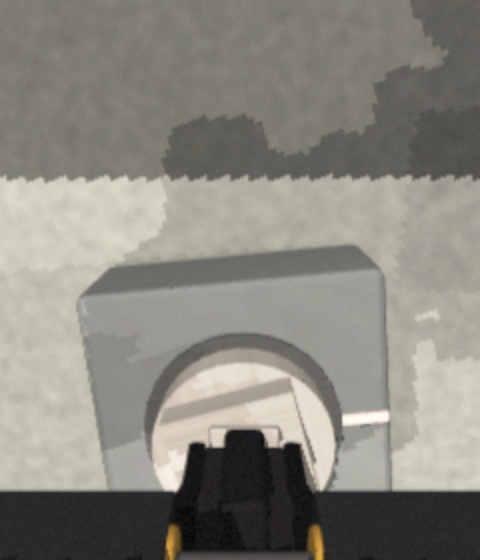

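>>> apply_moves(rows=[{"x": 0, "y": 0, "z": 0, "rx": 0, "ry": 0, "rz": 0.5, "claw": 255}, {"x": 0, "y": 0, "z": 0, "rx": 0, "ry": 0, "rz": 1, "claw": 255}, {"x": 0, "y": 0, "z": 0, "rx": 0, "ry": 0, "rz": 1, "claw": 255}])

```text
time_s: 10.48
position: [0.4539, -0.1233, 0.1118]
tcp_rot: [[0.437, 0.899, 0.001], [0.899, -0.437, 0.0], [0.001, 0.001, -1.0]]
force: [3.9, 3.0, -2.5]
opening: 0.108
grasp_force: 30.0
```

Run:
```python
from h import *
go((452,-124.2,110.5,71.8-90)); print(read_state()['moment'].round(3))
shot('wrist','w3'); W,im=cloud('w3'); print(rect(W,200,440,100,350,.072,.0795), rect(W,200,440,100,350,.081,.084))
```

```text
t 10.5 tcp [ 453.9 -123.3  111.8] yawy -25.9 q6 -3.0 open 9.4 gf 30.0 F [ 3.9  3.  -2.5]
   {'x': -1.67, 'y': -1.3, 'z': 1.26, 'rx': 0.01, 'ry': -0.01, 'rz': -1.28}
[ 0.656 -0.696  0.285]
(1484, array([ 454.2, -122.6]), array([33.9, 36.2]), 85.0, array([ 460.9, -110.4,   77.6])) (175, array([ 459.2, -114. ]), array([ 5.8, 17.4]), 65.2, array([ 459.6, -112.9,   82.8]))
```

>>> apply_moves(rows=[{"x": 0, "y": 0, "z": 0, "rx": 0, "ry": 0, "rz": -1.2, "claw": 255}, {"x": 0, "y": 0, "z": 0, "rx": 0, "ry": 0, "rz": -2.4, "claw": 255}, {"x": 0, "y": 0, "z": 0, "rx": 0, "ry": 0, "rz": -3.3, "claw": 255}, {"x": 0, "y": 0, "z": 0, "rx": 0, "ry": 0, "rz": -3.3, "claw": 255}, {"x": 0, "y": 0, "z": -10, "rx": 0, "ry": 0, "rz": -3.3, "claw": 255}, {"x": 0, "y": 0, "z": -30, "rx": 0, "ry": 0, "rz": -3.3, "claw": 255}, {"x": 0, "y": 0, "z": -70, "rx": 0, "ry": 0, "rz": -3.3, "claw": 255}, {"x": 0, "y": 0, "z": -110, "rx": 0, "ry": 0, "rz": -3.3, "claw": 255}, {"x": 0, "y": 0, "z": -110, "rx": 0, "ry": 0, "rz": -3.3, "claw": 255}])

```text
time_s: 11.65
position: [0.4548, -0.1248, 0.2252]
tcp_rot: [[0.109, 0.994, 0.006], [0.994, -0.109, -0.004], [-0.004, 0.007, -1.0]]
force: [-0.6, -0.5, 0.1]
opening: 0.113
grasp_force: 30.0
```

Run:
```python
from h import *
shot('wrist','w4'); W,im=cloud('w4'); print(rect(W,200,440,60,350,.072,.0795))
go((601,-110.6,165,67.2))
cv2.imwrite('pics/c4.png',im[:,:,::-1])
```

```text
(1637, array([ 454.1, -124.3]), array([36.5, 36. ]), 85.2, array([ 454.1, -123.7,   77.7]))
t 11.7 tcp [ 453.6 -124.1  223.4] yawy -6.2 q6 -23.0 open 9.7 gf 30.0 F [ 0.1  0.1 -0.4]
   {'x': 29.53, 'y': 144.9, 'z': 58.78, 'rx': 0.01, 'ry': 0.03, 'rz': -12.24}
```

View pics/c4.png

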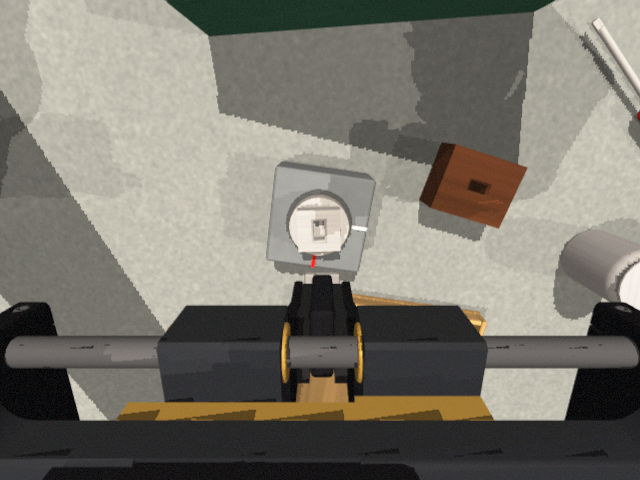

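Run:
```python
from h import *
z=np.load('pics/w4.npz'); im=z['im']
def slot(u0,u1,v0,v1,thr,h):
    g=im[v0:v1,u0:u1].astype(int).sum(2); v,u=np.nonzero(g<thr); 
    P=onplane(z,np.c_[u+u0,v+v0],h); r=cv2.minAreaRect(P[:,:2].astype(np.float32)); print(len(u),np.round(r[0],1),np.round(r[1],1),round(r[2],1),P.mean(0).round(1))
print(im[187-14:187+14:2,462:498:3].astype(int).sum(2))
for t in (110,140): slot(464,494,176,199,t,.04)
W,_=cloud('w4'); print(rect(W,415,530,140,232,.034,.045))
```

```text
[[231 226 219 216 215 212 217 214 224 214 237 219]
 [217 217 210 217 225 220 214 207 216 216 235 223]
 [222 221 221 215 215 215 223 222 210 226 215 218]
 [220 215 212 149 184 205 219 218 212 225 215 221]
 [206 200 209 107  98 123 132 199 212 208 218 213]
 [200 208 192  70  82  81  97 141 145 197 212 223]
 [200 193 154  97  80  72  83  94 114 154 207 217]
 [207 185 131  86  57  93  77  79 108 148 215 213]
 [205 202 122  74  67  74  99 107 145 182 211 211]
 [205 220 210 181 137  85 109  98 188 210 201 208]
 [210 202 211 220 208 211 145 103 187 195 196 208]
 [210 212 209 211 210 217 219 207 208 194 196 194]
 [200 214 207 217 206 208 211 213 212 206 205 209]
 [193 200 205 215 216 202 200 208 207 215 208 218]]
145 [ 601.7 -109.8] [ 8.3 15.5] 64.2 [ 601.5 -109.6   40. ]
191 [ 601.9 -109.1] [10.  16.9] 66.0 [ 601.9 -109.4   40. ]
(4931, array([ 602.5, -111.2]), array([60.2, 71.2]), 66.9, array([ 601.6, -109.4,   39.3]))
```

>>> apply_moves(rows=[{"x": 5, "y": 20, "z": 0, "rx": 0, "ry": 0, "rz": -1.5, "claw": 255}, {"x": 10, "y": 45, "z": 0, "rx": 0, "ry": 0, "rz": -3, "claw": 255}, {"x": 15, "y": 75, "z": 0, "rx": 0, "ry": 0, "rz": -4.5, "claw": 255}, {"x": 20, "y": 100, "z": 0, "rx": 0, "ry": 0, "rz": -6, "claw": 255}, {"x": 25, "y": 125, "z": 0, "rx": 0, "ry": 0, "rz": -7.5, "claw": 255}, {"x": 29.5, "y": 144.5, "z": 0, "rx": 0, "ry": 0, "rz": -9, "claw": 255}, {"x": 29.5, "y": 144.5, "z": 20, "rx": 0, "ry": 0, "rz": -10.5, "claw": 255}, {"x": 29.5, "y": 144.5, "z": 50, "rx": 0, "ry": 0, "rz": -12.24, "claw": 255}, {"x": 29.5, "y": 144.5, "z": 80, "rx": 0, "ry": 0, "rz": -12.24, "claw": 255}, {"x": 29.5, "y": 144.5, "z": 80, "rx": 0, "ry": 0, "rz": -12.24, "claw": 255}])

```text
time_s: 12.95
position: [0.5967, -0.1089, 0.1378]
tcp_rot: [[-0.922, 0.388, -0.01], [0.388, 0.922, 0.003], [0.01, -0.001, -1.0]]
force: [-0.3, -0.1, -1.0]
opening: 0.113
grasp_force: 30.0
```

>>> apply_moves(rows=[{"x": 0, "y": 0, "z": 20, "rx": 0, "ry": 0, "rz": 0, "claw": 255}, {"x": 0, "y": 0, "z": 25, "rx": 0, "ry": 0, "rz": 0, "claw": 255}, {"x": 0, "y": 0, "z": 25, "rx": 0, "ry": 0, "rz": 0, "claw": 255}, {"x": 0, "y": 0, "z": 25, "rx": 0, "ry": 0, "rz": 0, "claw": 255}])

```text
time_s: 13.45
position: [0.6002, -0.1099, 0.1175]
tcp_rot: [[-0.922, 0.387, 0.001], [0.387, 0.922, -0.0], [-0.001, 0.0, -1.0]]
force: [0.4, -0.2, -0.1]
opening: 0.114
grasp_force: 30.0
```

Run:
```python
from h import *
go((600.5,-110.4,72,67.2))
```

```text
t 13.4 tcp [ 600.2 -109.9  117.5] yawy 67.2 q6 -88.0 open 9.9 gf 30.0 F [ 0.4 -0.2 -0.1]
   {'x': -0.42, 'y': -0.33, 'z': 45.51, 'rx': 0.0, 'ry': 0.01, 'rz': 0.0}
```

>>> apply_moves(rows=[{"x": -0.4, "y": -0.3, "z": 10, "rx": 0, "ry": 0, "rz": 0, "claw": 255}, {"x": -0.4, "y": -0.3, "z": 20, "rx": 0, "ry": 0, "rz": 0, "claw": 255}, {"x": -0.4, "y": -0.3, "z": 26, "rx": 0, "ry": 0, "rz": 0, "claw": 255}, {"x": -0.4, "y": -0.3, "z": 30, "rx": 0, "ry": 0, "rz": 0, "claw": 255}, {"x": -0.4, "y": -0.3, "z": 30, "rx": 0, "ry": 0, "rz": 0, "claw": 255}])

```text
time_s: 14.08
position: [0.5997, -0.1101, 0.0861]
tcp_rot: [[-0.922, 0.387, -0.002], [0.387, 0.922, 0.001], [0.002, -0.0, -1.0]]
force: [0.4, -0.2, -0.3]
opening: 0.11
grasp_force: 30.0
```

Run:
```python
from h import *
go((600.5,-110.4,72,67.2))
```

```text
t 14.1 tcp [ 599.7 -110.1   86.1] yawy 67.2 q6 -88.0 open 9.6 gf 30.0 F [ 0.4 -0.2 -0.3]
   {'x': -0.92, 'y': -0.0, 'z': 14.05, 'rx': -0.0, 'ry': -0.02, 'rz': 0.0}
```

Tip is in the slot, no force. Seat it and release.

>>> apply_moves(rows=[{"x": -0.5, "y": 0, "z": 6, "rx": 0, "ry": 0, "rz": 0, "claw": 255}, {"x": -0.5, "y": 0, "z": 11, "rx": 0, "ry": 0, "rz": 0, "claw": 255}, {"x": -0.5, "y": 0, "z": 14, "rx": 0, "ry": 0, "rz": 0, "claw": 255}, {"x": -0.5, "y": 0, "z": 14, "rx": 0, "ry": 0, "rz": 0, "claw": 255}, {"x": -0.5, "y": 0, "z": 14, "rx": 0, "ry": 0, "rz": 0, "claw": 255}, {"x": -0.5, "y": 0, "z": 14, "rx": 0, "ry": 0, "rz": 0, "claw": 180}, {"x": -0.5, "y": 0, "z": 14, "rx": 0, "ry": 0, "rz": 0, "claw": 150}, {"x": -0.5, "y": 0, "z": 14, "rx": 0, "ry": 0, "rz": 0, "claw": 150}])

```text
time_s: 15.08
position: [0.6004, -0.1104, 0.0727]
tcp_rot: [[-0.922, 0.387, -0.001], [0.387, 0.922, 0.0], [0.001, 0.0, -1.0]]
force: [-0.7, 0.6, 0.3]
opening: 0.359
grasp_force: 0.0
```

>>> apply_moves(rows=[{"x": 0, "y": 0, "z": -20, "rx": 0, "ry": 0, "rz": 0, "claw": 150}, {"x": 0, "y": 0, "z": -60, "rx": 0, "ry": 0, "rz": 0, "claw": 120}, {"x": 0, "y": 0, "z": -120, "rx": 0, "ry": 0, "rz": 0, "claw": 73}, {"x": 0, "y": 0, "z": -180, "rx": 0, "ry": 0, "rz": 0, "claw": 73}, {"x": 0, "y": 0, "z": -240, "rx": 0, "ry": 0, "rz": 0, "claw": 73}, {"x": 0, "y": 0, "z": -280, "rx": 0, "ry": 0, "rz": 0, "claw": 73}, {"x": 0, "y": 0, "z": -280, "rx": 0, "ry": 0, "rz": 0, "claw": 73}])

```text
time_s: 15.95
position: [0.6023, -0.111, 0.3572]
tcp_rot: [[-0.922, 0.387, 0.008], [0.387, 0.922, -0.003], [-0.008, 0.0, -1.0]]
force: [-1.1, 0.1, -0.3]
opening: 0.711
grasp_force: 0.0
```

Run:
```python
from h import *
go()
shot('wrist','w5'); W,im=cloud('w5')
shot('top','t5'); Wt,_=cloud('t5')
print('keytop',rect(Wt,368,410,205,248,.06,.1)); print(rect(Wt,425,528,215,318,.018,.04))
r=im.astype(int)
# heels in wrist view
m=(r[...,0]-r[...,2]>60)&(W[...,2]>.1)&(W[...,0]<.68)&(W[...,1]>.05)
n,l,st,_=cv2.connectedComponentsWithStats(m.astype(np.uint8))
for i in range(1,n):
    if st[i,4]>150: print(st[i],np.nanmedian(W[l==i],0).round(3))
```

```text
t 15.9 tcp [ 602.3 -111.   357.2] yawy 67.2 q6 -88.0 open 61.9 gf 0.0 F [-1.1  0.1 -0.3]
keytop (0, array([0., 0.]), array([0., 0.]), 0.0, array([nan, nan, nan]))
(522, array([ 507.5, -328.5]), array([165.9, 202.2]), 74.0, array([ 485.1, -377.1,   23.7]))
[ 549   80   56   74 3183] [0.598 0.114 0.189]
  return _methods._mean(a, axis=axis, dtype=dtype,
  ret = um.true_divide(
```

Run:
```python
from h import *
W,im=cloud('w5'); d=np.hypot(W[...,0]-.601,W[...,1]+.1105)<.045
print('key',rect(W,0,640,0,480,.06,.1,d), 'stand',rect(W,0,640,0,480,.034,.045,d))
go((560,195,370,87.7))
```

```text
key (236, array([ 603.2, -112.1]), array([ 8.5, 32.1]), 67.2, array([ 601.4, -111.2,   83.1])) stand (2256, array([ 603.2, -111.4]), array([60. , 70.5]), 66.9, array([ 600.1, -109.4,   39.4]))
t 16.1 tcp [ 600.1 -110.2  352.4] yawy 67.2 q6 -88.0 open 62.2 gf 0.0 F [ 0.1 -0.3 -0.6]
   {'x': 155.2, 'y': 265.87, 'z': -17.42, 'rx': 0.0, 'ry': -0.01, 'rz': -3.41}
```

>>> apply_moves(rows=[{"x": 30, "y": 50, "z": -17, "rx": 0, "ry": 0, "rz": -0.7, "claw": 73}, {"x": 60, "y": 100, "z": -17, "rx": 0, "ry": 0, "rz": -1.4, "claw": 73}, {"x": 90, "y": 152, "z": -17, "rx": 0, "ry": 0, "rz": -2.1, "claw": 73}, {"x": 120, "y": 205, "z": -17, "rx": 0, "ry": 0, "rz": -2.8, "claw": 73}, {"x": 145, "y": 250, "z": -17, "rx": 0, "ry": 0, "rz": -3.4, "claw": 73}, {"x": 155, "y": 266, "z": -17, "rx": 0, "ry": 0, "rz": -3.4, "claw": 73}, {"x": 155, "y": 266, "z": -17, "rx": 0, "ry": 0, "rz": -3.4, "claw": 73}, {"x": 155, "y": 266, "z": -17, "rx": 0, "ry": 0, "rz": -3.4, "claw": 73}, {"x": 155, "y": 266, "z": -17, "rx": 0, "ry": 0, "rz": -3.4, "claw": 73}])

```text
time_s: 17.18
position: [0.5612, 0.1931, 0.3695]
tcp_rot: [[-0.999, 0.044, -0.001], [0.044, 0.999, -0.0], [0.001, -0.0, -1.0]]
force: [0.1, -0.2, -0.0]
opening: 0.717
grasp_force: 0.0
```

Run:
```python
from h import *
go()
shot('wrist','w6'); W,im=cloud('w6'); r=im.astype(int)
ex=(r[...,0]-r[...,2]>60)&(r[...,0]>r[...,1]+30)
for n,x,y,z in[(1,463,275,125),(2,458.6,120,125),(3,604,262,189),(4,596,114,189)]:
    d=ex&(np.hypot(W[...,0]*1000-x,W[...,1]*1000-y)<45)
    print(n,rect(W,0,640,0,480,z/1000-.006,z/1000+.008,d))
```

```text
t 17.2 tcp [561.2 193.1 369.5] yawy 87.5 q6 -79.0 open 62.3 gf 0.0 F [ 0.1 -0.2 -0. ]
1 (2057, array([465.2, 275.5]), array([42.2, 51.6]), 87.8, array([466.8, 275.3, 125.3]))
2 (1798, array([459.7, 120.4]), array([42.4, 52.6]), 82.1, array([462.1, 121.2, 125.5]))
3 (1922, array([605.9, 262.8]), array([42. , 52.6]), 88.1, array([605.6, 262.8, 188.7]))
4 (1886, array([597.3, 114.5]), array([42. , 52.8]), 87.1, array([596.1, 114.6, 188.8]))
```

View pics/w6.png

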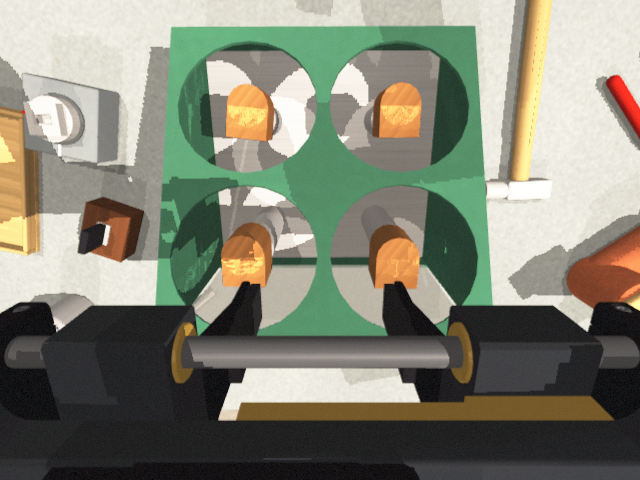

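All four heels are seen in the wrist view (249,112; 400,110; 247,255; 398,262), rounded side towards the robot; fingers close along cabinet y.

Run:
```python
from h import *
go((468,275.3,330,88.2),(468,275.3,180,88.2))
```

```text
t 17.2 tcp [561.1 193.3 369.6] yawy 87.5 q6 -79.0 open 61.9 gf 0.0 F [-0.2  0.   0.4]
   {'x': 96.61, 'y': 77.86, 'z': 39.7, 'rx': -0.0, 'ry': -0.01, 'rz': -0.12}
   {'x': 96.44, 'y': 77.86, 'z': 189.7, 'rx': -0.0, 'ry': -0.01, 'rz': -0.12}
```

>>> apply_moves(rows=[{"x": 40, "y": 30, "z": 0, "rx": 0, "ry": 0, "rz": -0.1, "claw": 73}, {"x": 80, "y": 64, "z": 10, "rx": 0, "ry": 0, "rz": -0.1, "claw": 73}, {"x": 96.5, "y": 78, "z": 40, "rx": 0, "ry": 0, "rz": -0.1, "claw": 73}, {"x": 96.5, "y": 78, "z": 90, "rx": 0, "ry": 0, "rz": -0.1, "claw": 73}, {"x": 96.5, "y": 78, "z": 140, "rx": 0, "ry": 0, "rz": -0.1, "claw": 73}, {"x": 96.5, "y": 78, "z": 180, "rx": 0, "ry": 0, "rz": -0.1, "claw": 73}, {"x": 96.5, "y": 78, "z": 190, "rx": 0, "ry": 0, "rz": -0.1, "claw": 73}, {"x": 96.5, "y": 78, "z": 190, "rx": 0, "ry": 0, "rz": -0.1, "claw": 73}, {"x": 96.5, "y": 78, "z": 190, "rx": 0, "ry": 0, "rz": -0.1, "claw": 73}])

```text
time_s: 18.35
position: [0.4689, 0.2771, 0.1816]
tcp_rot: [[-0.999, 0.032, 0.003], [0.032, 1.0, 0.002], [-0.003, 0.002, -1.0]]
force: [0.0, -0.3, 0.4]
opening: 0.714
grasp_force: 0.0
```

Run:
```python
from h import *
go((468,275.3,126,88.2))
```

```text
t 18.4 tcp [468.9 277.1 181.6] yawy 88.2 q6 -69.0 open 62.1 gf 0.0 F [ 0.  -0.3  0.4]
   {'x': 0.96, 'y': -1.94, 'z': 55.61, 'rx': 0.02, 'ry': 0.03, 'rz': -0.0}
```

>>> apply_moves(rows=[{"x": 0.5, "y": -1, "z": 20, "rx": 0, "ry": 0, "rz": 0, "claw": 73}, {"x": 0.5, "y": -1, "z": 40, "rx": 0, "ry": 0, "rz": 0, "claw": 73}, {"x": 0.5, "y": -1, "z": 52, "rx": 0, "ry": 0, "rz": 0, "claw": 73}, {"x": 0.5, "y": -1, "z": 55, "rx": 0, "ry": 0, "rz": 0, "claw": 73}, {"x": 0.5, "y": -1, "z": 55, "rx": 0, "ry": 0, "rz": 0, "claw": 73}, {"x": 0.5, "y": -1, "z": 55, "rx": 0, "ry": 0, "rz": 0, "claw": 255}, {"x": 0.5, "y": -1, "z": 55, "rx": 0, "ry": 0, "rz": 0, "claw": 255}, {"x": 0.5, "y": -1, "z": 55, "rx": 0, "ry": 0, "rz": 0, "claw": 255}, {"x": 0.5, "y": -1, "z": 55, "rx": 0, "ry": 0, "rz": 0, "claw": 255}])

```text
time_s: 19.48
position: [0.467, 0.276, 0.1252]
tcp_rot: [[-1.0, 0.031, -0.0], [0.031, 1.0, 0.001], [0.0, 0.001, -1.0]]
force: [-0.6, 1.0, 2.2]
opening: 0.481
grasp_force: 30.0
```

Run:
```python
from h import *
go((468,275.3,335,88.2),(472,-278,335,74.8))
```

```text
t 19.5 tcp [467.  276.  125.2] yawy 88.2 q6 -70.0 open 41.9 gf 30.0 F [-0.6  1.   2.2]
   {'x': -0.97, 'y': -0.54, 'z': -209.84, 'rx': 0.01, 'ry': -0.0, 'rz': 0.0}
   {'x': -22.18, 'y': -553.44, 'z': -210.21, 'rx': 0.01, 'ry': -0.0, 'rz': 2.24}
```

>>> apply_moves(rows=[{"x": 0, "y": 0, "z": -20, "rx": 0, "ry": 0, "rz": 0, "claw": 255}, {"x": 0, "y": 0, "z": -60, "rx": 0, "ry": 0, "rz": 0, "claw": 255}, {"x": 0, "y": 0, "z": -110, "rx": 0, "ry": 0, "rz": 0, "claw": 255}, {"x": 0, "y": 0, "z": -165, "rx": 0, "ry": 0, "rz": 0, "claw": 255}, {"x": 0, "y": 0, "z": -215, "rx": 0, "ry": 0, "rz": 0, "claw": 255}, {"x": 0, "y": 0, "z": -215, "rx": 0, "ry": 0, "rz": 0, "claw": 255}, {"x": 0, "y": -35, "z": -215, "rx": 0, "ry": 0, "rz": 0, "claw": 255}, {"x": 0, "y": -85, "z": -215, "rx": 0, "ry": 0, "rz": 0.4, "claw": 255}, {"x": 0, "y": -140, "z": -215, "rx": 0, "ry": 0, "rz": 0.8, "claw": 255}, {"x": 0, "y": -195, "z": -215, "rx": 0, "ry": 0, "rz": 1.2, "claw": 255}])

```text
time_s: 20.72
position: [0.4597, 0.0795, 0.3382]
tcp_rot: [[-0.988, 0.157, -0.004], [0.157, 0.988, 0.0], [0.004, -0.0, -1.0]]
force: [1.1, 0.0, -0.3]
opening: 0.485
grasp_force: 30.0
```

>>> apply_moves(rows=[{"x": 0, "y": -55, "z": 0, "rx": 0, "ry": 0, "rz": 0.2, "claw": 255}, {"x": 0, "y": -110, "z": 0, "rx": 0, "ry": 0, "rz": 0.4, "claw": 255}, {"x": 0, "y": -165, "z": 0, "rx": 0, "ry": 0, "rz": 0.6, "claw": 255}, {"x": 0, "y": -220, "z": 0, "rx": 0, "ry": 0, "rz": 0.8, "claw": 255}, {"x": 0, "y": -265, "z": 0, "rx": 0, "ry": 0, "rz": 1, "claw": 255}, {"x": 0, "y": -265, "z": 0, "rx": 0, "ry": 0, "rz": 1, "claw": 255}, {"x": 0, "y": -265, "z": 0, "rx": 0, "ry": 0, "rz": 1, "claw": 255}])

```text
time_s: 21.6
position: [0.4188, -0.18, 0.3385]
tcp_rot: [[-0.966, 0.259, -0.003], [0.259, 0.966, 0.003], [0.004, 0.002, -1.0]]
force: [1.2, 0.5, -0.6]
opening: 0.478
grasp_force: 30.0
```

```bash
cat >> h.py <<'E'
def tray(f):
    W,im=cloud(f); d=np.hypot(W[...,0]-.50,W[...,1]+.335)<.19
    return rect(W,0,640,0,480,.019,.03,d),rect(W,0,640,0,480,.04,.07,d)
E
python3 - <<'E'
from h import *
shot('top','t7'); shot('wrist','w7'); print('top',tray('t7'));print('wr',tray('w7'))
go((472.3,-280,150,74.8),(472.3,-280,57,74.8))
E
```

```text
top ((223, array([ 512.7, -310.8]), array([201.6, 200.7]), 74.7, array([ 590.2, -270.1,   24. ])), (29, array([ 434.8, -163.9]), array([21.1, 12.3]), 14.0, array([ 438. , -162. ,   49.5])))
wr ((1334, array([ 471.3, -288.8]), array([237.6, 133. ]), 82.6, array([ 430.9, -331.4,   23.9])), (712, array([ 459.6, -162.5]), array([75.6, 25.9]), 9.8, array([ 462.6, -159.3,   49.4])))
t 21.7 tcp [ 419.2 -179.5  339. ] yawy 75.1 q6 -112.0 open 41.7 gf 30.0 F [ 0.3  0.  -0.8]
   {'x': -77.65, 'y': -83.75, 'z': 188.72, 'rx': 0.01, 'ry': -0.03, 'rz': 0.05}
   {'x': -77.91, 'y': -83.86, 'z': 281.71, 'rx': 0.01, 'ry': -0.03, 'rz': 0.05}
```

```bash
cat >> h.py <<'E'
def tray2(f,c=(512,-311),r=.17):
    W,im=cloud(f); m=(im[...,0].astype(int)-im[...,2]>40)&(np.hypot(W[...,0]-c[0]/1000,W[...,1]-c[1]/1000)<r)
    rim=m&(W[...,2]>.019)&(W[...,2]<.03); P=W[rim][:,:2]*1000
    a=np.radians(-15.2); Q=P@np.array([[np.cos(a),-np.sin(a)],[np.sin(a),np.cos(a)]])
    for k in(0,1):
        h,e=np.histogram(Q[:,k],bins=np.arange(-1000,1000,3)); print(f,'xy'[k],[(int(e[i]),int(h[i])) for i in np.nonzero(h>max(12,.3*h.max()))[0]])
    print(rect(W,0,640,0,480,.019,.03,m))
E
python3 - <<'E'
from h import *
for f in('t2','t7','w7'): tray2(f,(505,-325) )
E
```

```text
t2 x [(470, 69), (473, 62), (662, 66), (665, 75), (668, 44)]
t2 y [(-292, 51), (-289, 79), (-286, 72), (-97, 27), (-94, 32)]
(578, array([ 500.1, -334.4]), array([201.3, 201.6]), 74.8, array([ 520.9, -378.4,   24. ]))
t7 x [(668, 34), (671, 53), (674, 30)]
t7 y [(-73, 20), (-70, 36), (-67, 31)]
(216, array([ 560.5, -324. ]), array([201.7, 101.7]), 74.9, array([ 591.6, -269.1,   24.1]))
w7 x [(476, 218), (479, 370), (482, 170)]
w7 y [(-265, 155), (-262, 297)]
(1284, array([ 439.2, -306.5]), array([120.6, 241.3]), 11.8, array([ 430.1, -335.7,   23.9]))
```

Tray was knocked about 27 mm (now centred near (512.6,-311)); placing accordingly.

Run:
```python
from h import *
go((485,-257,120,74.8))
```

```text
t 21.7 tcp [ 419.2 -179.5  339. ] yawy 75.1 q6 -112.0 open 41.7 gf 30.0 F [ 0.3  0.  -0.8]
   {'x': -84.1, 'y': -58.29, 'z': 218.73, 'rx': 0.01, 'ry': -0.03, 'rz': 0.05}
```

>>> apply_moves(rows=[{"x": -42, "y": -29, "z": 0, "rx": 0, "ry": 0, "rz": 0.05, "claw": 255}, {"x": -84, "y": -58.3, "z": 0, "rx": 0, "ry": 0, "rz": 0.05, "claw": 255}, {"x": -84, "y": -58.3, "z": 50, "rx": 0, "ry": 0, "rz": 0.05, "claw": 255}, {"x": -84, "y": -58.3, "z": 100, "rx": 0, "ry": 0, "rz": 0.05, "claw": 255}, {"x": -84, "y": -58.3, "z": 150, "rx": 0, "ry": 0, "rz": 0.05, "claw": 255}, {"x": -84, "y": -58.3, "z": 200, "rx": 0, "ry": 0, "rz": 0.05, "claw": 255}, {"x": -84, "y": -58.3, "z": 240, "rx": 0, "ry": 0, "rz": 0.05, "claw": 255}, {"x": -84, "y": -58.3, "z": 240, "rx": 0, "ry": 0, "rz": 0.05, "claw": 255}, {"x": -84, "y": -58.3, "z": 240, "rx": 0, "ry": 0, "rz": 0.05, "claw": 255}])

```text
time_s: 22.82
position: [0.4865, -0.2586, 0.1008]
tcp_rot: [[-0.965, 0.262, 0.001], [0.262, 0.965, -0.001], [-0.001, -0.001, -1.0]]
force: [0.6, -0.6, -1.1]
opening: 0.481
grasp_force: 30.0
```

Run:
```python
from h import *
go((485,-257,58,74.8)); shot('wrist','w8'); tray2('w8')
```

```text
t 22.8 tcp [ 486.5 -258.6  100.8] yawy 74.8 q6 -114.0 open 41.9 gf 30.0 F [ 0.6 -0.6 -1.1]
   {'x': 1.9, 'y': 1.15, 'z': 42.76, 'rx': -0.01, 'ry': 0.01, 'rz': 0.0}
w8 x [(476, 1127), (479, 1732), (482, 743)]
w8 y [(-265, 437), (-262, 1056), (-259, 377), (-73, 503), (-70, 715), (-67, 350)]
(6725, array([ 501.8, -307.3]), array([200.4, 174.5]), 74.8, array([ 432.4, -293.2,   23.8]))
```

>>> apply_moves(rows=[{"x": 1, "y": 1, "z": 20, "rx": 0, "ry": 0, "rz": 0, "claw": 255}, {"x": 1, "y": 1, "z": 35, "rx": 0, "ry": 0, "rz": 0, "claw": 255}, {"x": 1, "y": 1, "z": 42, "rx": 0, "ry": 0, "rz": 0, "claw": 255}, {"x": 1, "y": 1, "z": 42, "rx": 0, "ry": 0, "rz": 0, "claw": 255}, {"x": 1, "y": 1, "z": 42.5, "rx": 0, "ry": 0, "rz": 0, "claw": 255}])

```text
time_s: 23.5
position: [0.485, -0.2579, 0.0576]
tcp_rot: [[-0.965, 0.264, -0.0], [0.264, 0.965, -0.0], [0.0, -0.0, -1.0]]
force: [0.4, -0.6, -0.0]
opening: 0.478
grasp_force: 30.0
```

Run:
```python
from h import *
go((485,-257,58,74.8))
```

```text
t 23.5 tcp [ 485.  -257.9   57.6] yawy 74.7 q6 -114.0 open 41.6 gf 30.0 F [ 0.4 -0.6 -0. ]
   {'x': 0.25, 'y': 0.83, 'z': -0.44, 'rx': -0.0, 'ry': -0.0, 'rz': -0.01}
```

>>> apply_moves(rows=[{"x": 0, "y": 0, "z": 1, "rx": 0, "ry": 0, "rz": 0, "claw": 255}, {"x": 0, "y": 0, "z": 1, "rx": 0, "ry": 0, "rz": 0, "claw": 105}, {"x": 0, "y": 0, "z": 1, "rx": 0, "ry": 0, "rz": 0, "claw": 90}, {"x": 0, "y": 0, "z": 1, "rx": 0, "ry": 0, "rz": 0, "claw": 90}, {"x": 0, "y": 0, "z": -15, "rx": 0, "ry": 0, "rz": 0, "claw": 90}, {"x": 0, "y": 0, "z": -50, "rx": 0, "ry": 0, "rz": 0, "claw": 73}, {"x": 0, "y": 0, "z": -105, "rx": 0, "ry": 0, "rz": 0, "claw": 73}, {"x": 0, "y": 0, "z": -165, "rx": 0, "ry": 0, "rz": 0, "claw": 73}, {"x": 0, "y": 0, "z": -225, "rx": 0, "ry": 0, "rz": 0, "claw": 73}, {"x": 0, "y": 0, "z": -275, "rx": 0, "ry": 0, "rz": 0, "claw": 73}])

```text
time_s: 24.75
position: [0.4848, -0.2575, 0.336]
tcp_rot: [[-0.965, 0.263, 0.002], [0.263, 0.965, -0.002], [-0.002, -0.001, -1.0]]
force: [-0.0, -0.5, -0.6]
opening: 0.713
grasp_force: 0.0
```

Run:
```python
from h import *
shot('wrist','w9'); W,im=cloud('w9'); print('heel',rect(W,0,640,0,480,.045,.07,np.hypot(W[...,0]-.483,W[...,1]+.257)<.05)); tray2('w9')
go((463.5,120.5,335,82),(463.5,120.5,180,82))
```

```text
heel (1396, array([ 483.1, -257.6]), array([41.1, 52.3]), 74.2, array([ 484.2, -257.7,   55.3]))
w9 x [(476, 160), (479, 321), (482, 327), (671, 341), (674, 207)]
w9 y [(-265, 279), (-262, 440), (-73, 211), (-70, 336), (-67, 162)]
(2740, array([ 514.2, -310.9]), array([200. , 198.2]), 74.7, array([ 487.6, -302.1,   23.9]))
t 24.8 tcp [ 487.5 -259.5  343. ] yawy 74.7 q6 -114.0 open 61.7 gf 0.0 F [ 1.8 -1.5  3.5]
   {'x': 123.21, 'y': 360.35, 'z': 3.8, 'rx': -0.07, 'ry': 0.13, 'rz': -1.21}
   {'x': 125.37, 'y': 361.39, 'z': 158.78, 'rx': -0.07, 'ry': 0.13, 'rz': -1.21}
```

>>> apply_moves(rows=[{"x": 18, "y": 52, "z": 0, "rx": 0, "ry": 0, "rz": -0.2, "claw": 73}, {"x": 36, "y": 105, "z": 0, "rx": 0, "ry": 0, "rz": -0.4, "claw": 73}, {"x": 55, "y": 160, "z": 0, "rx": 0, "ry": 0, "rz": -0.6, "claw": 73}, {"x": 73, "y": 213, "z": 0, "rx": 0, "ry": 0, "rz": -0.8, "claw": 73}, {"x": 91, "y": 266, "z": 0, "rx": 0, "ry": 0, "rz": -1, "claw": 73}, {"x": 109, "y": 318, "z": 0, "rx": 0, "ry": 0, "rz": -1.2, "claw": 73}, {"x": 122, "y": 358, "z": 0, "rx": 0, "ry": 0, "rz": -1.2, "claw": 73}, {"x": 122, "y": 358, "z": 40, "rx": 0, "ry": 0, "rz": -1.2, "claw": 73}, {"x": 122, "y": 358, "z": 90, "rx": 0, "ry": 0, "rz": -1.2, "claw": 73}, {"x": 122, "y": 358, "z": 90, "rx": 0, "ry": 0, "rz": -1.2, "claw": 73}])

```text
time_s: 26.05
position: [0.4585, 0.12, 0.2402]
tcp_rot: [[-0.99, 0.14, -0.009], [0.14, 0.99, 0.0], [0.009, -0.001, -1.0]]
force: [-0.1, -0.1, -0.1]
opening: 0.712
grasp_force: 0.0
```

>>> apply_moves(rows=[{"x": 0, "y": 0, "z": 30, "rx": 0, "ry": 0, "rz": 0, "claw": 73}, {"x": 0, "y": 0, "z": 60, "rx": 0, "ry": 0, "rz": 0, "claw": 73}, {"x": 0, "y": 0, "z": 60, "rx": 0, "ry": 0, "rz": 0, "claw": 73}, {"x": 0, "y": 0, "z": 60, "rx": 0, "ry": 0, "rz": 0, "claw": 73}])

```text
time_s: 26.55
position: [0.4629, 0.1198, 0.1843]
tcp_rot: [[-0.99, 0.141, 0.003], [0.141, 0.99, 0.0], [-0.003, 0.001, -1.0]]
force: [0.1, 0.4, 0.4]
opening: 0.713
grasp_force: 0.0
```

Run:
```python
from h import *
go((463.5,119.7,126,82))
```

```text
t 26.6 tcp [462.9 119.8 184.3] yawy 81.9 q6 -81.0 open 62.1 gf 0.0 F [0.1 0.4 0.4]
   {'x': -0.42, 'y': -0.08, 'z': 58.26, 'rx': 0.01, 'ry': 0.02, 'rz': -0.02}
```

>>> apply_moves(rows=[{"x": -0.4, "y": 0, "z": 20, "rx": 0, "ry": 0, "rz": 0, "claw": 73}, {"x": -0.4, "y": 0, "z": 40, "rx": 0, "ry": 0, "rz": 0, "claw": 73}, {"x": -0.4, "y": 0, "z": 53, "rx": 0, "ry": 0, "rz": 0, "claw": 73}, {"x": -0.4, "y": 0, "z": 57, "rx": 0, "ry": 0, "rz": 0, "claw": 73}, {"x": -0.4, "y": 0, "z": 57, "rx": 0, "ry": 0, "rz": 0, "claw": 73}, {"x": -0.4, "y": 0, "z": 57, "rx": 0, "ry": 0, "rz": 0, "claw": 255}, {"x": -0.4, "y": 0, "z": 57, "rx": 0, "ry": 0, "rz": 0, "claw": 255}, {"x": -0.4, "y": 0, "z": 57, "rx": 0, "ry": 0, "rz": 0, "claw": 255}, {"x": -0.4, "y": 0, "z": 57, "rx": 0, "ry": 0, "rz": 0, "claw": 255}])

```text
time_s: 27.68
position: [0.462, 0.1199, 0.1256]
tcp_rot: [[-0.99, 0.141, -0.0], [0.141, 0.99, 0.0], [0.0, 0.0, -1.0]]
force: [-0.5, 1.0, 2.8]
opening: 0.482
grasp_force: 30.0
```

Run:
```python
from h import *
go((463.5,119.7,335,82),(461.5,-343.6,335,74.8))
```

```text
t 27.7 tcp [462.  119.9 125.6] yawy 81.9 q6 -81.0 open 41.9 gf 30.0 F [-0.5  1.   2.8]
   {'x': -1.46, 'y': 0.08, 'z': -209.43, 'rx': 0.0, 'ry': -0.0, 'rz': -0.01}
   {'x': -64.59, 'y': -458.9, 'z': -209.63, 'rx': 0.0, 'ry': -0.0, 'rz': 1.19}
```

>>> apply_moves(rows=[{"x": 0, "y": 0, "z": -20, "rx": 0, "ry": 0, "rz": 0, "claw": 255}, {"x": 0, "y": 0, "z": -60, "rx": 0, "ry": 0, "rz": 0, "claw": 255}, {"x": 0, "y": 0, "z": -110, "rx": 0, "ry": 0, "rz": 0, "claw": 255}, {"x": 0, "y": 0, "z": -165, "rx": 0, "ry": 0, "rz": 0, "claw": 255}, {"x": 0, "y": 0, "z": -210, "rx": 0, "ry": 0, "rz": 0, "claw": 255}, {"x": 0, "y": 0, "z": -210, "rx": 0, "ry": 0, "rz": 0, "claw": 255}, {"x": -4, "y": -30, "z": -210, "rx": 0, "ry": 0, "rz": 0.1, "claw": 255}, {"x": -11, "y": -80, "z": -210, "rx": 0, "ry": 0, "rz": 0.3, "claw": 255}, {"x": -18, "y": -130, "z": -210, "rx": 0, "ry": 0, "rz": 0.5, "claw": 255}, {"x": -26, "y": -185, "z": -210, "rx": 0, "ry": 0, "rz": 0.7, "claw": 255}])

```text
time_s: 28.92
position: [0.4606, -0.0679, 0.3335]
tcp_rot: [[-0.977, 0.213, -0.004], [0.213, 0.977, 0.002], [0.004, 0.001, -1.0]]
force: [0.4, 0.2, -1.1]
opening: 0.479
grasp_force: 30.0
```

Run:
```python
from h import *
shot('top','t10'); tray2('t10')
go((461.5,-343.6,335,74.8),(461.5,-343.6,105,74.8))
```

```text
t10 x [(476, 77), (479, 66), (668, 49), (671, 65), (674, 50)]
t10 y [(-265, 79), (-262, 91)]
(508, array([ 512. , -312.4]), array([197.9, 201.4]), 75.0, array([ 489.1, -370.9,   24. ]))
t 29.0 tcp [461.5 -75.  333.7] yawy 77.4 q6 -100.0 open 41.7 gf 30.0 F [ 0.2 -4.5  0.2]
   {'x': -58.34, 'y': -262.19, 'z': 0.16, 'rx': -0.06, 'ry': -0.02, 'rz': 0.44}
   {'x': -58.8, 'y': -260.77, 'z': 230.15, 'rx': -0.06, 'ry': -0.02, 'rz': 0.44}
```

>>> apply_moves(rows=[{"x": -12, "y": -52, "z": 0, "rx": 0, "ry": 0, "rz": 0.1, "claw": 255}, {"x": -24, "y": -105, "z": 0, "rx": 0, "ry": 0, "rz": 0.2, "claw": 255}, {"x": -36, "y": -160, "z": 0, "rx": 0, "ry": 0, "rz": 0.3, "claw": 255}, {"x": -48, "y": -213, "z": 0, "rx": 0, "ry": 0, "rz": 0.4, "claw": 255}, {"x": -58.5, "y": -262, "z": 0, "rx": 0, "ry": 0, "rz": 0.44, "claw": 255}, {"x": -58.5, "y": -262, "z": 50, "rx": 0, "ry": 0, "rz": 0.44, "claw": 255}, {"x": -58.5, "y": -262, "z": 110, "rx": 0, "ry": 0, "rz": 0.44, "claw": 255}, {"x": -58.5, "y": -262, "z": 170, "rx": 0, "ry": 0, "rz": 0.44, "claw": 255}, {"x": -58.5, "y": -262, "z": 220, "rx": 0, "ry": 0, "rz": 0.44, "claw": 255}, {"x": -58.5, "y": -262, "z": 230, "rx": 0, "ry": 0, "rz": 0.44, "claw": 255}])

```text
time_s: 30.22
position: [0.4603, -0.3324, 0.1005]
tcp_rot: [[-0.966, 0.258, -0.008], [0.258, 0.966, 0.008], [0.01, 0.006, -1.0]]
force: [-0.0, -0.1, 0.6]
opening: 0.481
grasp_force: 30.0
```

>>> apply_moves(rows=[{"x": 0, "y": 0, "z": 0, "rx": 0, "ry": 0, "rz": 0, "claw": 255}, {"x": 0, "y": 0, "z": 0, "rx": 0, "ry": 0, "rz": 0, "claw": 255}])

```text
time_s: 30.48
position: [0.4641, -0.3364, 0.107]
tcp_rot: [[-0.966, 0.257, 0.002], [0.257, 0.966, -0.003], [-0.002, -0.002, -1.0]]
force: [-0.2, 0.2, -0.3]
opening: 0.48
grasp_force: 30.0
```

Run:
```python
from h import *
go((461.5,-343.6,57,74.8)); shot('wrist','w11'); tray2('w11')
```

```text
t 30.5 tcp [ 464.1 -336.4  107. ] yawy 75.1 q6 -122.0 open 41.7 gf 30.0 F [-0.2  0.2 -0.3]
   {'x': 0.74, 'y': -7.5, 'z': 50.03, 'rx': -0.02, 'ry': 0.02, 'rz': 0.05}
w11 x [(476, 977), (479, 1605), (482, 763)]
w11 y [(-265, 540), (-262, 825), (-145, 287), (-73, 772), (-70, 669)]
(6790, array([ 468.9, -298. ]), array([200.3, 106.6]), 75.0, array([ 437.5, -276.8,   23.8]))
```

>>> apply_moves(rows=[{"x": 0, "y": -7.5, "z": 0, "rx": 0, "ry": 0, "rz": 0.05, "claw": 255}, {"x": 0, "y": -7.5, "z": 20, "rx": 0, "ry": 0, "rz": 0.05, "claw": 255}, {"x": 0, "y": -7.5, "z": 40, "rx": 0, "ry": 0, "rz": 0.05, "claw": 255}, {"x": 0, "y": -7.5, "z": 48, "rx": 0, "ry": 0, "rz": 0.05, "claw": 255}, {"x": 0, "y": -7.5, "z": 49.5, "rx": 0, "ry": 0, "rz": 0.05, "claw": 255}, {"x": 0, "y": -7.5, "z": 49.5, "rx": 0, "ry": 0, "rz": 0.05, "claw": 255}])

```text
time_s: 31.28
position: [0.4613, -0.3431, 0.0562]
tcp_rot: [[-0.965, 0.263, -0.0], [0.263, 0.965, -0.001], [-0.0, -0.001, -1.0]]
force: [0.5, 0.4, -1.1]
opening: 0.481
grasp_force: 30.0
```

Run:
```python
from h import *
go((461.5,-343.6,56.5,74.8))
```

```text
t 31.3 tcp [ 461.3 -343.1   56.2] yawy 74.8 q6 -123.0 open 41.9 gf 30.0 F [ 0.5  0.4 -1.1]
   {'x': -0.33, 'y': -0.44, 'z': -0.26, 'rx': -0.01, 'ry': 0.0, 'rz': -0.0}
```

>>> apply_moves(rows=[{"x": 0, "y": 0, "z": 0.3, "rx": 0, "ry": 0, "rz": 0, "claw": 255}, {"x": 0, "y": 0, "z": 0.3, "rx": 0, "ry": 0, "rz": 0, "claw": 105}, {"x": 0, "y": 0, "z": 0.3, "rx": 0, "ry": 0, "rz": 0, "claw": 90}, {"x": 0, "y": 0, "z": 0.3, "rx": 0, "ry": 0, "rz": 0, "claw": 90}, {"x": 0, "y": 0, "z": -15, "rx": 0, "ry": 0, "rz": 0, "claw": 90}, {"x": 0, "y": 0, "z": -50, "rx": 0, "ry": 0, "rz": 0, "claw": 73}, {"x": 0, "y": 0, "z": -105, "rx": 0, "ry": 0, "rz": 0, "claw": 73}, {"x": 0, "y": 0, "z": -165, "rx": 0, "ry": 0, "rz": 0, "claw": 73}, {"x": 0, "y": 0, "z": -225, "rx": 0, "ry": 0, "rz": 0, "claw": 73}, {"x": 0, "y": 0, "z": -285, "rx": 0, "ry": 0, "rz": 0, "claw": 73}])

```text
time_s: 32.52
position: [0.4608, -0.3422, 0.3438]
tcp_rot: [[-0.965, 0.263, 0.0], [0.263, 0.965, -0.001], [-0.0, -0.001, -1.0]]
force: [0.3, -1.1, -0.2]
opening: 0.712
grasp_force: 0.0
```

>>> apply_moves(rows=[{"x": 0, "y": 0, "z": -30, "rx": 0, "ry": 0, "rz": 0, "claw": 73}, {"x": 0, "y": 0, "z": -30, "rx": 0, "ry": 0, "rz": 0, "claw": 73}, {"x": 0, "y": 0, "z": -30, "rx": 0, "ry": 0, "rz": 0, "claw": 73}])

```text
time_s: 32.9
position: [0.4605, -0.3419, 0.3697]
tcp_rot: [[-0.965, 0.263, -0.002], [0.263, 0.965, 0.002], [0.003, 0.001, -1.0]]
force: [-0.2, 0.3, -0.8]
opening: 0.716
grasp_force: 0.0
```

```bash
cat >> h.py <<'E'
def heels(f,*cs):
    W,im=cloud(f)
    for x,y in cs: print('heel',rect(W,0,640,0,480,.045,.07,np.hypot(W[...,0]-x/1000,W[...,1]-y/1000)<.045))
E
python3 - <<'E'
from h import *
shot('wrist','w12'); heels('w12',(483,-257),(457.4,-342.6))
go((600.7,114.3,370,88.5),(600.7,114.3,245,88.5))
E
```

```text
heel (1265, array([ 483.2, -258.4]), array([42.2, 53.1]), 75.0, array([ 484.3, -259. ,   55.2]))
heel (1194, array([ 458.9, -343.5]), array([40.6, 51.9]), 75.1, array([ 460.3, -343.1,   55.4]))
t 33.0 tcp [ 460.4 -341.9  369. ] yawy 74.8 q6 -123.0 open 62.1 gf 0.0 F [ 0.  -0.2 -0.7]
   {'x': -15.55, 'y': 477.0, 'z': -0.1, 'rx': 0.02, 'ry': -0.04, 'rz': -2.29}
   {'x': -16.06, 'y': 476.74, 'z': 124.9, 'rx': 0.02, 'ry': -0.04, 'rz': -2.29}
```

>>> apply_moves(rows=[{"x": -1.5, "y": 50, "z": 0, "rx": 0, "ry": 0, "rz": -0.2, "claw": 73}, {"x": -3, "y": 105, "z": 0, "rx": 0, "ry": 0, "rz": -0.5, "claw": 73}, {"x": -5, "y": 160, "z": 0, "rx": 0, "ry": 0, "rz": -0.8, "claw": 73}, {"x": -7, "y": 215, "z": 0, "rx": 0, "ry": 0, "rz": -1, "claw": 73}, {"x": -9, "y": 270, "z": 0, "rx": 0, "ry": 0, "rz": -1.3, "claw": 73}, {"x": -11, "y": 325, "z": 0, "rx": 0, "ry": 0, "rz": -1.6, "claw": 73}, {"x": -13, "y": 380, "z": 0, "rx": 0, "ry": 0, "rz": -1.9, "claw": 73}, {"x": -14.5, "y": 435, "z": 0, "rx": 0, "ry": 0, "rz": -2.29, "claw": 73}, {"x": -16, "y": 477, "z": 0, "rx": 0, "ry": 0, "rz": -2.29, "claw": 73}, {"x": -16, "y": 477, "z": 0, "rx": 0, "ry": 0, "rz": -2.29, "claw": 73}])

```text
time_s: 34.2
position: [0.6014, 0.1162, 0.368]
tcp_rot: [[-1.0, 0.021, -0.005], [0.021, 1.0, 0.001], [0.005, 0.001, -1.0]]
force: [0.1, -1.5, 0.2]
opening: 0.719
grasp_force: 0.0
```

>>> apply_moves(rows=[{"x": 0, "y": 0, "z": 40, "rx": 0, "ry": 0, "rz": 0, "claw": 73}, {"x": 0, "y": 0, "z": 90, "rx": 0, "ry": 0, "rz": 0, "claw": 73}, {"x": 0, "y": 0, "z": 120, "rx": 0, "ry": 0, "rz": 0, "claw": 73}, {"x": 0, "y": 0, "z": 120, "rx": 0, "ry": 0, "rz": 0, "claw": 73}, {"x": 0, "y": 0, "z": 120, "rx": 0, "ry": 0, "rz": 0, "claw": 73}])

```text
time_s: 34.83
position: [0.6024, 0.1126, 0.2513]
tcp_rot: [[-1.0, 0.027, -0.0], [0.027, 1.0, 0.0], [0.0, 0.0, -1.0]]
force: [0.3, 0.6, 0.9]
opening: 0.712
grasp_force: 0.0
```

Run:
```python
from h import *
go((600.7,114.3,189.5,88.5))
```

```text
t 34.8 tcp [602.4 112.6 251.3] yawy 88.5 q6 -88.0 open 61.9 gf 0.0 F [0.3 0.6 0.9]
   {'x': 1.69, 'y': 1.66, 'z': 61.8, 'rx': 0.0, 'ry': -0.0, 'rz': -0.0}
```

>>> apply_moves(rows=[{"x": 1.5, "y": 1.5, "z": 20, "rx": 0, "ry": 0, "rz": 0, "claw": 73}, {"x": 1.5, "y": 1.5, "z": 40, "rx": 0, "ry": 0, "rz": 0, "claw": 73}, {"x": 1.5, "y": 1.5, "z": 55, "rx": 0, "ry": 0, "rz": 0, "claw": 73}, {"x": 1.5, "y": 1.5, "z": 61, "rx": 0, "ry": 0, "rz": 0, "claw": 73}, {"x": 1.5, "y": 1.5, "z": 61, "rx": 0, "ry": 0, "rz": 0, "claw": 73}, {"x": 1.5, "y": 1.5, "z": 61, "rx": 0, "ry": 0, "rz": 0, "claw": 255}, {"x": 1.5, "y": 1.5, "z": 61, "rx": 0, "ry": 0, "rz": 0, "claw": 255}, {"x": 1.5, "y": 1.5, "z": 61, "rx": 0, "ry": 0, "rz": 0, "claw": 255}, {"x": 1.5, "y": 1.5, "z": 61, "rx": 0, "ry": 0, "rz": 0, "claw": 255}])

```text
time_s: 35.95
position: [0.6006, 0.115, 0.1901]
tcp_rot: [[-1.0, 0.026, -0.0], [0.026, 1.0, 0.0], [0.0, 0.0, -1.0]]
force: [-1.3, 0.2, 2.2]
opening: 0.48
grasp_force: 30.0
```

Run:
```python
from h import *
go((600.7,114.3,370,88.5),(572,-280.4,370,74.8))
```

```text
t 36.0 tcp [600.6 115.  190.1] yawy 88.5 q6 -88.0 open 41.7 gf 30.0 F [-1.3  0.2  2.2]
   {'x': -0.14, 'y': -0.6, 'z': -179.88, 'rx': 0.0, 'ry': -0.0, 'rz': 0.0}
   {'x': 18.35, 'y': -395.91, 'z': -180.05, 'rx': 0.0, 'ry': -0.0, 'rz': 2.29}
```

>>> apply_moves(rows=[{"x": 0, "y": 0, "z": -20, "rx": 0, "ry": 0, "rz": 0, "claw": 255}, {"x": 0, "y": 0, "z": -60, "rx": 0, "ry": 0, "rz": 0, "claw": 255}, {"x": 0, "y": 0, "z": -110, "rx": 0, "ry": 0, "rz": 0, "claw": 255}, {"x": 0, "y": 0, "z": -160, "rx": 0, "ry": 0, "rz": 0, "claw": 255}, {"x": 0, "y": 0, "z": -180, "rx": 0, "ry": 0, "rz": 0, "claw": 255}, {"x": 0, "y": -5, "z": -180, "rx": 0, "ry": 0, "rz": 0, "claw": 255}, {"x": 2, "y": -40, "z": -180, "rx": 0, "ry": 0, "rz": 0.3, "claw": 255}, {"x": 5, "y": -95, "z": -180, "rx": 0, "ry": 0, "rz": 0.7, "claw": 255}, {"x": 8, "y": -150, "z": -180, "rx": 0, "ry": 0, "rz": 1, "claw": 255}, {"x": 10, "y": -200, "z": -180, "rx": 0, "ry": 0, "rz": 1.3, "claw": 255}])

```text
time_s: 37.2
position: [0.584, -0.0866, 0.3672]
tcp_rot: [[-0.987, 0.163, -0.005], [0.163, 0.987, 0.002], [0.005, 0.001, -1.0]]
force: [0.6, -0.5, -0.7]
opening: 0.486
grasp_force: 30.0
```

>>> apply_moves(rows=[{"x": -20, "y": -55, "z": 0, "rx": 0, "ry": 0, "rz": 0.3, "claw": 255}, {"x": -20, "y": -110, "z": 0, "rx": 0, "ry": 0, "rz": 0.6, "claw": 255}, {"x": -20, "y": -160, "z": 0, "rx": 0, "ry": 0, "rz": 0.8, "claw": 255}, {"x": -20, "y": -190, "z": 0, "rx": 0, "ry": 0, "rz": 1, "claw": 255}, {"x": -20, "y": -190, "z": 0, "rx": 0, "ry": 0, "rz": 1, "claw": 255}, {"x": -20, "y": -190, "z": 0, "rx": 0, "ry": 0, "rz": 1, "claw": 255}])

```text
time_s: 37.95
position: [0.5738, -0.2748, 0.3678]
tcp_rot: [[-0.965, 0.264, -0.003], [0.264, 0.965, 0.003], [0.004, 0.002, -1.0]]
force: [0.8, 0.4, -0.7]
opening: 0.485
grasp_force: 30.0
```

Run:
```python
from h import *
shot('wrist','w13'); tray2('w13'); heels('w13',(483,-257),(457.4,-342.6))
go((572,-280.4,115,74.8),(572,-280.4,56.5,74.8))
```

```text
w13 x [(476, 159), (479, 387), (482, 406), (671, 345), (674, 274)]
w13 y [(-265, 298), (-262, 476), (-73, 224), (-70, 351), (-67, 169)]
(3124, array([ 514.4, -311. ]), array([200.1, 199.5]), 74.8, array([ 487.2, -313.1,   23.9]))
heel (1459, array([ 483. , -258.4]), array([41.5, 52.6]), 74.7, array([ 485.1, -258.2,   55.3]))
heel (1496, array([ 459.2, -343.2]), array([42.4, 51.5]), 74.4, array([ 461.3, -342.4,   55.3]))
t 38.0 tcp [ 574.1 -274.4  368.3] yawy 74.8 q6 -110.0 open 42.2 gf 30.0 F [0.4 0.8 0.4]
   {'x': -0.41, 'y': -6.76, 'z': 253.29, 'rx': 0.01, 'ry': -0.03, 'rz': -0.0}
   {'x': -0.6, 'y': -6.85, 'z': 311.78, 'rx': 0.01, 'ry': -0.03, 'rz': -0.0}
```

>>> apply_moves(rows=[{"x": 0, "y": -6, "z": 50, "rx": 0, "ry": 0, "rz": 0, "claw": 255}, {"x": 0, "y": -6, "z": 105, "rx": 0, "ry": 0, "rz": 0, "claw": 255}, {"x": 0, "y": -6, "z": 160, "rx": 0, "ry": 0, "rz": 0, "claw": 255}, {"x": 0, "y": -6, "z": 215, "rx": 0, "ry": 0, "rz": 0, "claw": 255}, {"x": 0, "y": -6, "z": 255, "rx": 0, "ry": 0, "rz": 0, "claw": 255}, {"x": 0, "y": -6, "z": 255, "rx": 0, "ry": 0, "rz": 0, "claw": 255}, {"x": 0, "y": -6, "z": 280, "rx": 0, "ry": 0, "rz": 0, "claw": 255}, {"x": 0, "y": -6, "z": 300, "rx": 0, "ry": 0, "rz": 0, "claw": 255}, {"x": 0, "y": -6, "z": 305, "rx": 0, "ry": 0, "rz": 0, "claw": 255}, {"x": 0, "y": -6, "z": 305, "rx": 0, "ry": 0, "rz": 0, "claw": 255}])

```text
time_s: 39.25
position: [0.5728, -0.2812, 0.065]
tcp_rot: [[-0.965, 0.263, -0.001], [0.263, 0.965, 0.0], [0.001, -0.0, -1.0]]
force: [0.9, -0.5, -1.1]
opening: 0.485
grasp_force: 30.0
```

>>> apply_moves(rows=[{"x": 0, "y": 0, "z": 2, "rx": 0, "ry": 0, "rz": 0, "claw": 255}, {"x": 0, "y": 0, "z": 4, "rx": 0, "ry": 0, "rz": 0, "claw": 255}, {"x": 0, "y": 0, "z": 4, "rx": 0, "ry": 0, "rz": 0, "claw": 255}])

```text
time_s: 39.62
position: [0.5725, -0.2813, 0.0607]
tcp_rot: [[-0.965, 0.264, -0.001], [0.264, 0.965, 0.0], [0.001, 0.0, -1.0]]
force: [-0.4, 0.0, -1.3]
opening: 0.484
grasp_force: 30.0
```

Run:
```python
from h import *
go((572,-280.4,56.5,74.8))
```

```text
t 39.6 tcp [ 572.5 -281.3   60.7] yawy 74.7 q6 -111.0 open 42.1 gf 30.0 F [-0.4  0.  -1.3]
   {'x': 0.73, 'y': 0.7, 'z': 4.17, 'rx': 0.0, 'ry': -0.01, 'rz': -0.01}
```

>>> apply_moves(rows=[{"x": 0, "y": 0, "z": 2, "rx": 0, "ry": 0, "rz": 0, "claw": 255}, {"x": 0, "y": 0, "z": 3.7, "rx": 0, "ry": 0, "rz": 0, "claw": 255}, {"x": 0, "y": 0, "z": 3.7, "rx": 0, "ry": 0, "rz": 0, "claw": 255}, {"x": 0, "y": 0, "z": 3.7, "rx": 0, "ry": 0, "rz": 0, "claw": 105}, {"x": 0, "y": 0, "z": 3.7, "rx": 0, "ry": 0, "rz": 0, "claw": 90}, {"x": 0, "y": 0, "z": 3.7, "rx": 0, "ry": 0, "rz": 0, "claw": 90}, {"x": 0, "y": 0, "z": -15, "rx": 0, "ry": 0, "rz": 0, "claw": 90}, {"x": 0, "y": 0, "z": -50, "rx": 0, "ry": 0, "rz": 0, "claw": 73}, {"x": 0, "y": 0, "z": -105, "rx": 0, "ry": 0, "rz": 0, "claw": 73}, {"x": 0, "y": 0, "z": -165, "rx": 0, "ry": 0, "rz": 0, "claw": 73}])

```text
time_s: 40.88
position: [0.5724, -0.2811, 0.2279]
tcp_rot: [[-0.965, 0.264, -0.001], [0.264, 0.965, 0.0], [0.001, 0.0, -1.0]]
force: [0.2, 0.4, -0.5]
opening: 0.709
grasp_force: 0.0
```

>>> apply_moves(rows=[{"x": 0, "y": 0, "z": -60, "rx": 0, "ry": 0, "rz": 0, "claw": 73}, {"x": 0, "y": 0, "z": -120, "rx": 0, "ry": 0, "rz": 0, "claw": 73}, {"x": 0, "y": 0, "z": -145, "rx": 0, "ry": 0, "rz": 0, "claw": 73}, {"x": 0, "y": 0, "z": -145, "rx": 0, "ry": 0, "rz": 0, "claw": 73}, {"x": 0, "y": 0, "z": -145, "rx": 0, "ry": 0, "rz": 0, "claw": 73}])

```text
time_s: 41.5
position: [0.572, -0.2807, 0.3694]
tcp_rot: [[-0.965, 0.264, -0.003], [0.264, 0.965, 0.002], [0.003, 0.001, -1.0]]
force: [0.5, -0.2, -0.4]
opening: 0.711
grasp_force: 0.0
```

Run:
```python
from h import *
shot('wrist','w14'); heels('w14',(568,-279),(483,-257))
go((609.3,262.5,370,87.7))
```

```text
heel (1227, array([ 569.9, -281.2]), array([41.6, 53.1]), 74.0, array([ 570.8, -281. ,   55.3]))
heel (1437, array([ 483.6, -258.5]), array([40.8, 51.7]), 74.8, array([ 485.1, -258.3,   55.3]))
t 41.5 tcp [ 571.9 -280.7  368.6] yawy 74.7 q6 -111.0 open 62.4 gf 0.0 F [-0.1  0.6  0.5]
   {'x': 107.08, 'y': 533.83, 'z': -0.05, 'rx': 0.02, 'ry': -0.04, 'rz': -2.16}
```

>>> apply_moves(rows=[{"x": 11, "y": 54, "z": 0, "rx": 0, "ry": 0, "rz": -0.2, "claw": 73}, {"x": 22, "y": 109, "z": 0, "rx": 0, "ry": 0, "rz": -0.4, "claw": 73}, {"x": 33, "y": 164, "z": 0, "rx": 0, "ry": 0, "rz": -0.6, "claw": 73}, {"x": 44, "y": 219, "z": 0, "rx": 0, "ry": 0, "rz": -0.9, "claw": 73}, {"x": 55, "y": 274, "z": 0, "rx": 0, "ry": 0, "rz": -1.1, "claw": 73}, {"x": 66, "y": 329, "z": 0, "rx": 0, "ry": 0, "rz": -1.3, "claw": 73}, {"x": 77, "y": 384, "z": 0, "rx": 0, "ry": 0, "rz": -1.6, "claw": 73}, {"x": 88, "y": 439, "z": 0, "rx": 0, "ry": 0, "rz": -1.8, "claw": 73}, {"x": 99, "y": 494, "z": 0, "rx": 0, "ry": 0, "rz": -2.16, "claw": 73}, {"x": 107, "y": 534, "z": 0, "rx": 0, "ry": 0, "rz": -2.16, "claw": 73}])

```text
time_s: 42.8
position: [0.6093, 0.2643, 0.368]
tcp_rot: [[-0.999, 0.039, -0.005], [0.039, 0.999, -0.0], [0.005, -0.001, -1.0]]
force: [-0.3, 0.1, -0.2]
opening: 0.712
grasp_force: 0.0
```

>>> apply_moves(rows=[{"x": 0, "y": 0, "z": 10, "rx": 0, "ry": 0, "rz": 0, "claw": 73}, {"x": 0, "y": 0, "z": 50, "rx": 0, "ry": 0, "rz": 0, "claw": 73}, {"x": 0, "y": 0, "z": 100, "rx": 0, "ry": 0, "rz": 0, "claw": 73}, {"x": 0, "y": 0, "z": 118, "rx": 0, "ry": 0, "rz": 0, "claw": 73}, {"x": 0, "y": 0, "z": 118, "rx": 0, "ry": 0, "rz": 0, "claw": 73}, {"x": 0, "y": 0, "z": 118, "rx": 0, "ry": 0, "rz": 0, "claw": 73}])

```text
time_s: 43.55
position: [0.6116, 0.2619, 0.2545]
tcp_rot: [[-0.999, 0.041, 0.002], [0.041, 0.999, 0.001], [-0.002, 0.001, -1.0]]
force: [0.2, -0.0, 0.1]
opening: 0.712
grasp_force: 0.0
```

Run:
```python
from h import *
go((609.3,262.5,189.5,87.7))
```

```text
t 43.5 tcp [611.6 261.9 254.5] yawy 87.6 q6 -74.0 open 62.0 gf 0.0 F [ 0.2 -0.   0.1]
   {'x': 2.45, 'y': 0.45, 'z': 65.0, 'rx': 0.01, 'ry': 0.02, 'rz': -0.01}
```

>>> apply_moves(rows=[{"x": 2, "y": 0.4, "z": 20, "rx": 0, "ry": 0, "rz": 0, "claw": 73}, {"x": 2, "y": 0.4, "z": 40, "rx": 0, "ry": 0, "rz": 0, "claw": 73}, {"x": 2, "y": 0.4, "z": 57, "rx": 0, "ry": 0, "rz": 0, "claw": 73}, {"x": 2, "y": 0.4, "z": 64, "rx": 0, "ry": 0, "rz": 0, "claw": 73}, {"x": 2, "y": 0.4, "z": 64, "rx": 0, "ry": 0, "rz": 0, "claw": 73}, {"x": 2, "y": 0.4, "z": 64, "rx": 0, "ry": 0, "rz": 0, "claw": 255}, {"x": 2, "y": 0.4, "z": 64, "rx": 0, "ry": 0, "rz": 0, "claw": 255}, {"x": 2, "y": 0.4, "z": 64, "rx": 0, "ry": 0, "rz": 0, "claw": 255}, {"x": 2, "y": 0.4, "z": 64, "rx": 0, "ry": 0, "rz": 0, "claw": 255}])

```text
time_s: 44.68
position: [0.6085, 0.2627, 0.1892]
tcp_rot: [[-0.999, 0.041, -0.0], [0.041, 0.999, 0.001], [0.0, 0.001, -1.0]]
force: [0.1, 0.3, 1.6]
opening: 0.477
grasp_force: 30.0
```

Run:
```python
from h import *
go((609.3,262.5,370,87.7),(548.2,-367.3,370,74.8))
```

```text
t 44.7 tcp [608.5 262.7 189.2] yawy 87.7 q6 -74.0 open 41.5 gf 30.0 F [0.1 0.3 1.6]
   {'x': -0.84, 'y': -0.03, 'z': -180.76, 'rx': 0.01, 'ry': -0.0, 'rz': -0.0}
   {'x': 34.7, 'y': -631.79, 'z': -181.26, 'rx': 0.01, 'ry': -0.0, 'rz': 2.15}
```

>>> apply_moves(rows=[{"x": 0, "y": 0, "z": -20, "rx": 0, "ry": 0, "rz": 0, "claw": 255}, {"x": 0, "y": 0, "z": -60, "rx": 0, "ry": 0, "rz": 0, "claw": 255}, {"x": 0, "y": 0, "z": -110, "rx": 0, "ry": 0, "rz": 0, "claw": 255}, {"x": 0, "y": 0, "z": -160, "rx": 0, "ry": 0, "rz": 0, "claw": 255}, {"x": 0, "y": 0, "z": -180, "rx": 0, "ry": 0, "rz": 0, "claw": 255}, {"x": 0, "y": -5, "z": -180, "rx": 0, "ry": 0, "rz": 0, "claw": 255}, {"x": 2, "y": -40, "z": -180, "rx": 0, "ry": 0, "rz": 0.2, "claw": 255}, {"x": 5, "y": -90, "z": -180, "rx": 0, "ry": 0, "rz": 0.4, "claw": 255}, {"x": 8, "y": -145, "z": -180, "rx": 0, "ry": 0, "rz": 0.6, "claw": 255}, {"x": 11, "y": -200, "z": -180, "rx": 0, "ry": 0, "rz": 0.8, "claw": 255}])

```text
time_s: 45.92
position: [0.5878, 0.0613, 0.3662]
tcp_rot: [[-0.992, 0.124, -0.005], [0.124, 0.992, 0.0], [0.005, -0.0, -1.0]]
force: [0.7, -0.2, -1.2]
opening: 0.482
grasp_force: 30.0
```

Run:
```python
from h import *
go((548.2,-367.3,370,74.8))
```

```text
t 45.9 tcp [587.8  61.3 366.2] yawy 82.9 q6 -88.0 open 41.9 gf 30.0 F [ 0.7 -0.2 -1.2]
   {'x': -13.94, 'y': -430.19, 'z': -3.77, 'rx': -0.01, 'ry': -0.05, 'rz': 1.34}
```

>>> apply_moves(rows=[{"x": -2, "y": -55, "z": 0, "rx": 0, "ry": 0, "rz": 0.2, "claw": 255}, {"x": -4, "y": -110, "z": 0, "rx": 0, "ry": 0, "rz": 0.4, "claw": 255}, {"x": -6, "y": -165, "z": 0, "rx": 0, "ry": 0, "rz": 0.6, "claw": 255}, {"x": -8, "y": -220, "z": 0, "rx": 0, "ry": 0, "rz": 0.8, "claw": 255}, {"x": -10, "y": -275, "z": 0, "rx": 0, "ry": 0, "rz": 1, "claw": 255}, {"x": -12, "y": -330, "z": 0, "rx": 0, "ry": 0, "rz": 1.2, "claw": 255}, {"x": -13, "y": -385, "z": 0, "rx": 0, "ry": 0, "rz": 1.34, "claw": 255}, {"x": -14, "y": -428, "z": 0, "rx": 0, "ry": 0, "rz": 1.34, "claw": 255}, {"x": -14, "y": -428, "z": 0, "rx": 0, "ry": 0, "rz": 1.34, "claw": 255}, {"x": -14, "y": -428, "z": 0, "rx": 0, "ry": 0, "rz": 1.34, "claw": 255}])

```text
time_s: 47.18
position: [0.5493, -0.3626, 0.3665]
tcp_rot: [[-0.965, 0.262, -0.004], [0.262, 0.965, 0.004], [0.005, 0.003, -1.0]]
force: [1.2, -0.3, -1.3]
opening: 0.476
grasp_force: 30.0
```

Run:
```python
from h import *
shot('wrist','w15'); tray2('w15'); heels('w15',(483,-257),(457.4,-342.6))
go((548.2,-367.3,115,74.8),(548.2,-367.3,56.5,74.8))
```

```text
w15 x [(479, 452), (482, 347), (671, 292), (674, 272), (677, 138)]
w15 y [(-265, 327), (-262, 382), (-73, 324), (-70, 344), (-67, 133)]
(3054, array([ 514.9, -311. ]), array([200.1, 199.2]), 74.8, array([ 502.3, -300.6,   23.8]))
heel (1482, array([ 482.9, -258.2]), array([42.4, 51.6]), 74.8, array([ 484.6, -258.8,   55.2]))
heel (1462, array([ 459.1, -343.8]), array([41.3, 52.5]), 75.2, array([ 461. , -343.4,   55.3]))
t 47.2 tcp [ 549.7 -362.   367.1] yawy 74.9 q6 -118.0 open 42.1 gf 30.0 F [-0.3 -0.3 -1.1]
   {'x': -0.91, 'y': -6.02, 'z': 252.07, 'rx': 0.02, 'ry': -0.04, 'rz': 0.01}
   {'x': -1.13, 'y': -6.15, 'z': 310.56, 'rx': 0.02, 'ry': -0.04, 'rz': 0.01}
```

>>> apply_moves(rows=[{"x": 0, "y": -4.5, "z": 50, "rx": 0, "ry": 0, "rz": 0, "claw": 255}, {"x": 0, "y": -4.5, "z": 105, "rx": 0, "ry": 0, "rz": 0, "claw": 255}, {"x": 0, "y": -4.5, "z": 160, "rx": 0, "ry": 0, "rz": 0, "claw": 255}, {"x": 0, "y": -4.5, "z": 215, "rx": 0, "ry": 0, "rz": 0, "claw": 255}, {"x": 0, "y": -4.5, "z": 255, "rx": 0, "ry": 0, "rz": 0, "claw": 255}, {"x": 0, "y": -4.5, "z": 255, "rx": 0, "ry": 0, "rz": 0, "claw": 255}, {"x": 0, "y": -4.5, "z": 280, "rx": 0, "ry": 0, "rz": 0, "claw": 255}, {"x": 0, "y": -4.5, "z": 300, "rx": 0, "ry": 0, "rz": 0, "claw": 255}, {"x": 0, "y": -4.5, "z": 304, "rx": 0, "ry": 0, "rz": 0, "claw": 255}, {"x": 0, "y": -4.5, "z": 304, "rx": 0, "ry": 0, "rz": 0, "claw": 255}])

```text
time_s: 48.48
position: [0.549, -0.3677, 0.0652]
tcp_rot: [[-0.965, 0.261, -0.0], [0.261, 0.965, -0.0], [0.0, -0.0, -1.0]]
force: [0.5, -0.3, -0.7]
opening: 0.481
grasp_force: 30.0
```

>>> apply_moves(rows=[{"x": 0, "y": 0, "z": 2, "rx": 0, "ry": 0, "rz": 0, "claw": 255}, {"x": 0, "y": 0, "z": 4, "rx": 0, "ry": 0, "rz": 0, "claw": 255}, {"x": 0, "y": 0, "z": 4, "rx": 0, "ry": 0, "rz": 0, "claw": 255}])

```text
time_s: 48.85
position: [0.5486, -0.3676, 0.0606]
tcp_rot: [[-0.965, 0.262, -0.001], [0.262, 0.965, 0.0], [0.001, 0.0, -1.0]]
force: [-0.1, 0.9, -0.8]
opening: 0.478
grasp_force: 30.0
```

Run:
```python
from h import *
go((548.2,-367.3,56.5,74.8))
```

```text
t 48.9 tcp [ 548.6 -367.6   60.6] yawy 74.8 q6 -118.0 open 41.6 gf 30.0 F [-0.1  0.9 -0.8]
   {'x': 0.46, 'y': 0.22, 'z': 4.12, 'rx': 0.0, 'ry': -0.01, 'rz': 0.0}
```

>>> apply_moves(rows=[{"x": 0, "y": 0, "z": 2, "rx": 0, "ry": 0, "rz": 0, "claw": 255}, {"x": 0, "y": 0, "z": 4, "rx": 0, "ry": 0, "rz": 0, "claw": 255}, {"x": 0, "y": 0, "z": 4, "rx": 0, "ry": 0, "rz": 0, "claw": 255}, {"x": 0, "y": 0, "z": 4, "rx": 0, "ry": 0, "rz": 0, "claw": 105}, {"x": 0, "y": 0, "z": 4, "rx": 0, "ry": 0, "rz": 0, "claw": 90}, {"x": 0, "y": 0, "z": 4, "rx": 0, "ry": 0, "rz": 0, "claw": 90}, {"x": 0, "y": 0, "z": -15, "rx": 0, "ry": 0, "rz": 0, "claw": 90}, {"x": 0, "y": 0, "z": -50, "rx": 0, "ry": 0, "rz": 0, "claw": 73}, {"x": 0, "y": 0, "z": -105, "rx": 0, "ry": 0, "rz": 0, "claw": 73}, {"x": 0, "y": 0, "z": -165, "rx": 0, "ry": 0, "rz": 0, "claw": 73}])

```text
time_s: 50.1
position: [0.5485, -0.3674, 0.228]
tcp_rot: [[-0.965, 0.262, -0.001], [0.262, 0.965, 0.0], [0.001, 0.0, -1.0]]
force: [0.7, 0.0, -0.0]
opening: 0.714
grasp_force: 0.0
```

>>> apply_moves(rows=[{"x": 0, "y": 0, "z": -60, "rx": 0, "ry": 0, "rz": 0, "claw": 73}, {"x": 0, "y": 0, "z": -120, "rx": 0, "ry": 0, "rz": 0, "claw": 73}, {"x": 0, "y": 0, "z": -145, "rx": 0, "ry": 0, "rz": 0, "claw": 73}, {"x": 0, "y": 0, "z": -145, "rx": 0, "ry": 0, "rz": 0, "claw": 73}, {"x": 0, "y": 0, "z": -145, "rx": 0, "ry": 0, "rz": 0, "claw": 73}])

```text
time_s: 50.72
position: [0.5482, -0.367, 0.3693]
tcp_rot: [[-0.965, 0.262, -0.003], [0.262, 0.965, 0.002], [0.003, 0.001, -1.0]]
force: [-0.0, 0.6, 0.0]
opening: 0.714
grasp_force: 0.0
```

Run:
```python
from h import *
go()
shot('scene','s16'); shot('wrist','w16'); heels('w16',(568,-279),(483,-257),(544,-366),(457,-343)); tray2('w16')
```

```text
t 50.7 tcp [ 548.2 -367.   369.3] yawy 74.8 q6 -118.0 open 62.1 gf 0.0 F [-0.   0.6  0. ]
heel (1261, array([ 569.7, -281.2]), array([42.3, 52.9]), 72.7, array([ 570.7, -282. ,   55.3]))
heel (1470, array([ 482.7, -258.1]), array([42.6, 51.7]), 74.9, array([ 484.5, -258.9,   55.2]))
heel (1214, array([ 547. , -367.5]), array([41.3, 53.6]), 74.0, array([ 547.7, -367.8,   55.3]))
heel (1448, array([ 459.6, -343.8]), array([41.5, 51.7]), 75.2, array([ 461.1, -343.4,   55.2]))
w16 x [(476, 146), (479, 334), (482, 453), (671, 311), (674, 279)]
w16 y [(-265, 325), (-262, 373), (-73, 323), (-70, 351), (-67, 121)]
(3054, array([ 514.3, -310.8]), array([200.1, 198.5]), 74.9, array([ 491.2, -297.9,   23.8]))
```

View pics/s16.png

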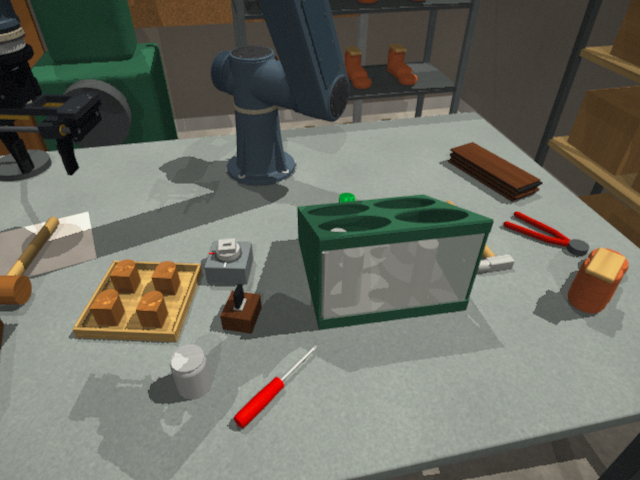

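All four heels stand upright in the tray (around 140,292), the cabinet is empty, the key is back in its stand at (240,300), and the bystanders have not moved.

```bash
python3 -c "
from h import *
print(hand_in())"
```

```text
the job is handed in; nothing more can be done
None
```

The job is handed in at about 51 s of robot time: the key was turned clockwise to its stop and put back fully down in its stand, and all four heels stand upright in the tray, which was knocked about 27 mm aside during the run and re-measured before placing.

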